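Put the weights and fittings back in the calibration case

TASK

Put the loose calibration parts back in their case: swing the latch lever clear, open the lid right up, stand every knobbed weight upright in the tray with the black rubber floor and put every square-bodied pressure fitting lying flat on the floor of the bare wooden tray, setting them down rather than dropping them. Then lower the lid gently until it is fully shut and swing the latch lever back over it. Leave the other things on the bench where they are.

Things in the scene. Friction and masses are not known exactly. Their poses are not given: they have to be found in the camera images.
- case: plywood instrument case fixed to the bench, 200 deep (its x) by 300 long (its y) by 65 high, walls 6, lid on top to 77.5; origin under its centre on the bench, z up. It stands turned about a quarter: its x points to the right of the robot, its y away from it. Hinges on its +x side (right), latch on its -x side (left), 80 to the -y side of the middle
- lid (a joint): angle of the lid: 0 shut, 1.57 upright, 2.0 its stop, leaning back to the right. Friction hinge: it stays at any angle. It takes about 6 N up at the handle to open
- lid_handle (a point): centre of the black T-handle on the lid: round bar, diameter 18, 32 long along case y, flat ends, on a 10 thick stem; 28 above the lid's top face, 170 from the hinge line. Lid shut: 105.5 above the bench; lid open: it is on the far, right-hand face. Squeezed end to end (along case y) it turns between the fingers, so the tool may point down all the way
- lid_hinge (a point): middle of the lid's hinge line (along case y), 65.5 above the bench; origin of the lid, whose underside lies at this height when shut and whose top face is 12 higher
- latch (a joint): angle of the latch lever about a vertical pivot outside the case's latch side: 0 = lever points along case +x, over the lid's edge, and holds the lid shut; it swings counter-clockwise seen from above (its free end towards case +y) to 1.9; past 1.35 it is clear of the lid, before that it still blocks it. It stays where it is left; takes about 2 N at the pin
- latch_pin (a point): middle of the upright round pin (diameter 12, 30 tall, foot 89 and top 119 above the bench) at the free end of the latch lever, 46 from the pivot; to pinch or push
- latch_pivot (a point): pivot of the latch lever, at the lever's mid thickness, 86 above the bench (lever 6 thick, 16 wide, 5 above the shut lid)
- lined_tray: tray fixed in one half of the case, with a ribbed black rubber floor, for the weights; outside 184 (x) by 141 (y) by 45 high, walls 4, floor 4; origin under its centre (6 above the bench), axes as the case. Which half it is in varies. Trays are hidden until the lid is open
- wood_tray: the other tray, the same but with a bare pale wooden floor, for the fittings
- weight1: steel weight: round body diameter 44, 20 high, standing upright, with a neck (diameter 10) and on top a grip knob, diameter 18, from 28 to 46 above its base; about 0.26 kg; origin under its centre, z up. May be absent
- weight2: steel weight: round body diameter 44, 20 high, standing upright, with a neck (diameter 10) and on top a grip knob, diameter 18, from 28 to 46 above its base; about 0.26 kg; origin under its centre, z up. May be absent
- weight3: steel weight: round body diameter 44, 20 high, standing upright, with a neck (diameter 10) and on top a grip knob, diameter 18, from 28 to 46 above its base; about 0.26 kg; origin under its centre, z up. May be absent
- fitting1: steel pressure fitting lying down: square middle block 28 long by 24 by 24 with a round spigot (diameter 14) out of each end, 60 long overall along its x; about 0.12 kg; origin at its very centre, 12 above what it lies on. May be absent
- fitting2: steel pressure fitting lying down: square middle block 28 long by 24 by 24 with a round spigot (diameter 14) out of each end, 60 long overall along its x; about 0.12 kg; origin at its very centre, 12 above what it lies on. May be absent
- fitting3: steel pressure fitting lying down: square middle block 28 long by 24 by 24 with a round spigot (diameter 14) out of each end, 60 long overall along its x; about 0.12 kg; origin at its very centre, 12 above what it lies on. May be absent
- gauge: round dial gauge lying face up, diameter 54, 23 high; a bystander, to be left alone; origin under its centre
- jar: small amber glass jar with lid, diameter 40, 55 high; a bystander, to be left alone; origin under its centre
- pot: plain brass disc, diameter 36, 30 high (not one of the weights: it has no knob); a bystander, to be left alone; origin under its centre
- wrench: steel wrench lying on the bench near the robot; a bystander, to be left alone; origin under its centre
- bottle: white plastic bottle, diameter 56, 150 high; stands to the right of the robot; a bystander, to be left alone; origin under its centre
Things that resemble listed ones, but are neither listed nor needed, are in the scene too. Leave any yellow look-alike of the fitting1 alone. What is shaped like the fitting3 but purple is not meant.

How it is judged:
On the way, in this order (a step that is already met when the one before it is completed fails the run):
1. the latch lever is swung clear of the lid (past 1.3 rad) (value of joint latch above 1.3 rad), for 0.2 s.
2. the lid is opened right up (past 1.4 rad) (value of joint lid above 1.4 rad), for 0.2 s.
3. every weight stands in the rubber-floored tray and every fitting lies in the wooden tray (x of weight1 in the frame of lined_tray between -0.085 and 0.085 m and y of weight1 in the frame of lined_tray between -0.063 and 0.063 m and z of weight1 in the frame of lined_tray between -0.003 and 0.012 m and angle between each of weight1, weight2, weight3's own z axis and vertical below 0.2 rad and x of weight2 in the frame of lined_tray between -0.085 and 0.085 m and y of weight2 in the frame of lined_tray between -0.063 and 0.063 m and z of weight2 in the frame of lined_tray between -0.003 and 0.012 m and x of weight3 in the frame of lined_tray between -0.085 and 0.085 m and y of weight3 in the frame of lined_tray between -0.063 and 0.063 m and z of weight3 in the frame of lined_tray between -0.003 and 0.012 m and x of fitting1 in the frame of wood_tray between -0.085 and 0.085 m and y of fitting1 in the frame of wood_tray between -0.063 and 0.063 m and z of fitting1 in the frame of wood_tray between 0.008 and 0.026 m and x of fitting2 in the frame of wood_tray between -0.085 and 0.085 m and y of fitting2 in the frame of wood_tray between -0.063 and 0.063 m and z of fitting2 in the frame of wood_tray between 0.008 and 0.026 m and x of fitting3 in the frame of wood_tray between -0.085 and 0.085 m and y of fitting3 in the frame of wood_tray between -0.063 and 0.063 m and z of fitting3 in the frame of wood_tray between 0.008 and 0.026 m), for 0.3 s.
4. the lid is shut (under 0.03 rad) (value of joint lid below 0.03 rad), for 0.2 s.
5. the latch lever is back over the lid (under 0.25 rad) (value of joint latch below 0.25 rad), for 0.2 s.
At the end, for the whole second after the job is handed in: Every weight present stands upright (within 0.2 rad) on the floor of the rubber-floored tray, every fitting present lies on the floor of the wooden tray, the lid is shut (under 0.03 rad) and the latch lever is over it (under 0.25 rad) (all of step 3 and value of joint lid below 0.03 rad and value of joint latch below 0.25 rad); the robot touches nothing.
It fails at once if a bystander (gauge, jar, brass disc, wrench or bottle) is moved more than 5 cm (distance of any of gauge, jar, pot, wrench, bottle from where it was at the start of the episode above 0.05 m).
It fails at once if a weight or fitting is dropped or thrown (faster than 0.9 m/s out of the fingers) ((linear speed of weight1 above 0.9 m/s and contact force between the fingers and weight1 below 0.3 N) or (linear speed of weight2 above 0.9 m/s and contact force between the fingers and weight2 below 0.3 N) or (linear speed of weight3 above 0.9 m/s and contact force between the fingers and weight3 below 0.3 N) or (linear speed of fitting1 above 0.9 m/s and contact force between the fingers and fitting1 below 0.3 N) or (linear speed of fitting2 above 0.9 m/s and contact force between the fingers and fitting2 below 0.3 N) or (linear speed of fitting3 above 0.9 m/s and contact force between the fingers and fitting3 below 0.3 N)).
It fails at once if the lid is slammed (closing faster than 2 rad/s) (velocity of joint lid below -2 rad/s).
Of weight1, weight2, weight3, fitting1, fitting2, fitting3 only 3 to 5 are there at a start; the rules pass over those that are not, and their reading is None.
At some moment in a run one of weight1, weight2, weight3, fitting1, fitting2, fitting3 may be knocked a few centimetres aside while the robot is not near it.
It also fails if it takes over 210 s, if anything falls off the work surface, if the arm or the gripper's body presses on something with over 40 N, if the wrist force passes 120 N, or if a joint passes its speed limit or range.

ROBOT

A 6-joint arm with a two-finger parallel gripper is mounted at the origin on the work surface. World frame = base frame: x ahead of the robot, y to its left, z up, the work surface at z = 0. Lengths are in m, angles in rad, forces in N, time in s.
With the tool pointing down it reaches from about 0.35 to 0.775 m from the base axis. Payload 5.5 kg.
Tool frame: the origin (TCP) lies on the centre line of the jaws, within the pads' length; the fingertips stand 14 mm ahead of it and the grasp point (between the pads) lies 5 mm behind it; z points along the fingers, y is the direction in which the jaws open and shut (so a half turn about z gives the same grasp; the last joint's range is limited). The gripper opens to 85 mm and grips with 20 to 120 N. Pads are 22 mm wide; open, the fingers measure 114 mm over their backs; the gripper's body (76 mm by 85 mm) begins 54 mm behind the grasp point. The pads swing forward as they close: fully open they stand 13 mm farther back than shut.
Start: joints at [-1.281, 0.313, 0.046, 1.304, 0, 1.431], TCP at [0.24, -0.523, 0.245] pointing down, gripper open.
Joint ranges: [-2.76, 2.76], [-0.86, 1.69], [-1.03, 1.26], [-2.2, 2.34], [-1.47, 1.5], [-3.14, 3.14]. Speed limits (rad/s): [2.57, 2.57, 3.14, 3.14, 3.14, 3.14].

INTERFACE

Orientations are given as a unit quaternion [w, x, y, z].
In Python, from rig import arm, viewer, spotter gives the robot as it stands.
- The arm moves only by the shell command python3 -m jog 'ROWS' [FORCE]. ROWS is JSON, a list that holds one entry, the list of rows, each a list of 7 numbers: the shift along the tool's x, y, z in units of 30 mm (1.0 is 30 mm), then the turn, a rotation vector about the tool's x, y, z in units of 5 degrees (1.0 is 5 degrees), then the closure, from 0 (fully open) to 1 (shut). A call has 1 to 20 rows; each row shifts and turns the commanded pose from where the row before left it, along the tool's axes as they then stand; what a row does not reach is not made up. A row lasts 1/12 s, in which the tool goes at most 41.7 mm and 7.16 degrees, less where a joint would pass 70% of its speed; a pose out of reach is approached as far as the arm can. A call is refused whole if a number of a shift passes 1 or a number of a turn 1, either way. A call with a gripper value outside its range is refused whole. The fingers move at their own pace and stop on an object; FORCE is the grip in N (left out, the last holds). Time passes only in rows, so rows that do not move let the fingers close. It gives the time, the measured TCP pose, the force and the opening at its end, in the units of the state.
- arm.state(): the state, without advancing time (a new reading comes with each control period).
- viewer.snapshot(name): name is "scene" or "top" or "wrist"; returns (picture, depth): 400x640x3 uint8, red, green, blue; 400x640 float32, m along the optical axis (not along the pixel's ray), 0 where there is no reading.
- viewer.camera_info(name): a dict with "camera_matrix" (3x3 intrinsics, pixels), "rvec" (rotation vector, rad) and "tvec" (3), from world to camera coordinates, as OpenCV has them. Camera axes: x right, y down, z forward; pixel columns grow to the right and rows downward; lengths in m; the calibration is good to about 2 mm. A picture is of the moment at which its call begins: read the wrist's pose just before it. camera_info takes no time and is no camera call; for the wrist camera it gives the pose at the moment of the call.
- arm.finish_job(): hands the job in, once; it reports no verdict.
Trained networks look in the newest picture that a camera, given by its name, has taken for a name from the list of things; names that differ only in an ending like _2 or _b are one class to them, and where a whole thing is asked for, a point or a joint stands for the part that bears it (a point fixed in the world has none). Each returns a list of dicts, best first, with "p" (0 to 1); they miss things now and then, are a little off and sometimes report something else, mostly with a low value. They report only what shows in the picture. A call takes as long as a camera call. They do not tell look-alikes from the thing itself.
- spotter.cut_out(target, camera): "region" (400x640 bool, what is visible of it) and "rect" ([centre column, centre row, width, height] in pixels, round what is visible of it).
The state is a dict: "time_s": time; "joints": joint angles; "joint_velocities": joint speeds; "tau": joint torques, N m; "ee_pos": TCP position; "orientation": TCP orientation; "ft_force": force on the tool from outside, world axes, zero at the start; "torque": the same for the moment, N m; "opening": finger opening in m.
Only numpy, scipy, OpenCV 4.12 (cv2) and the standard library are available. Lean on these libraries where they do the work, as an engineer would, in place of code of your own. Each camera call takes 0.05 s, during which the arm holds its last target.

## Working session

There is one attempt and no reset: what is moved stays moved. The work goes in short steps, Python scripts to look and compute and a shell command to move; the robot and the scene stay as the last step left them, time stands still between calls to the robot, and variables do not carry over. Pictures are saved under pics/ and viewed, and the job is handed in when it is done.

```bash
ls; mkdir -p pics; cat > h.py <<'E'
import numpy as np, cv2
from rig import arm, viewer, spotter
def snap(n,f):
    p,d=viewer.snapshot(n); cv2.imwrite('pics/'+f,p[:,:,::-1]); np.save('pics/'+n+'.npy',d); return p,d
def cam(n):
    c=viewer.camera_info(n); R,_=cv2.Rodrigues(np.array(c['rvec'],float)); return np.array(c['camera_matrix']),R,np.array(c['tvec'],float).ravel()
def unproj(n,u,v,z=None,d=None,C=None):
    K,R,t=C or cam(n); r=np.linalg.inv(K)@np.array([u,v,1.0])
    o=-R.T@t; w=R.T@r
    s=d if z is None else (z-o[2])/w[2]
    return o+s*w
def proj(n,P,C=None):
    K,R,t=C or cam(n); q=K@(R@np.array(P,float)+t); return q[:2]/q[2]
def cloud(n,d,C=None):
    K,R,t=C or cam(n); v,u=np.mgrid[0:d.shape[0],0:d.shape[1]]
    r=np.stack([(u-K[0,2])/K[0,0],(v-K[1,2])/K[1,1],np.ones_like(d)],-1)*d[...,None]
    return (r-t)@R
E
python3 - <<'E'
from h import *
s=arm.state(); print(s)
for n in('scene','top','wrist'):
    snap(n,n+'0.png'); K,R,t=cam(n); print(n,K.round(1).tolist(),(-R.T@t).round(3),R.round(2).tolist())
E
```

```text
pics
{'time_s': 0.0, 'joints': array([-1.28060556e+00,  3.14049096e-01,  4.49647312e-02,  1.30359338e+00,
       -4.27420880e-06,  1.43119342e+00]), 'joint_velocities': array([-0.00052929, -0.00048378,  0.00053996, -0.00051063, -0.00073317,
        0.00051194]), 'tau': array([-1.07031294e-03, -4.80622101e+01,  2.98534763e+01,  1.94330671e-02,
       -2.54894712e-04, -3.17886688e-06]), 'ee_pos': array([ 0.23944008, -0.52223647,  0.24437532]), 'orientation': array([-9.37884230e-04,  9.76997966e-01,  2.13246546e-01, -7.28939166e-05]), 'ft_force': array([ 0.46700533, -0.03501208,  0.36505935]), 'torque': array([-0.0073801 , -0.02344949,  0.00231986]), 'opening': 0.0856696620691646}
scene [[394.9, 0.0, 320.4], [0.0, 394.9, 200.0], [0.0, 0.0, 1.0]] [0.872 0.344 0.9  ] [[-0.71, 0.7, -0.0], [0.59, 0.59, -0.55], [-0.39, -0.39, -0.83]]
top [[495.4, 0.0, 315.6], [0.0, 495.4, 206.2], [0.0, 0.0, 1.0]] [ 0.371 -0.041  1.548] [[0.02, -1.0, -0.01], [-1.0, -0.02, -0.08], [0.08, 0.01, -1.0]]
wrist [[288.1, 0.0, 314.8], [0.0, 288.1, 198.1], [0.0, 0.0, 1.0]] [ 0.3   -0.495  0.373] [[0.42, -0.91, -0.0], [-0.88, -0.4, 0.26], [-0.24, -0.11, -0.97]]
```

View pics/top0.png

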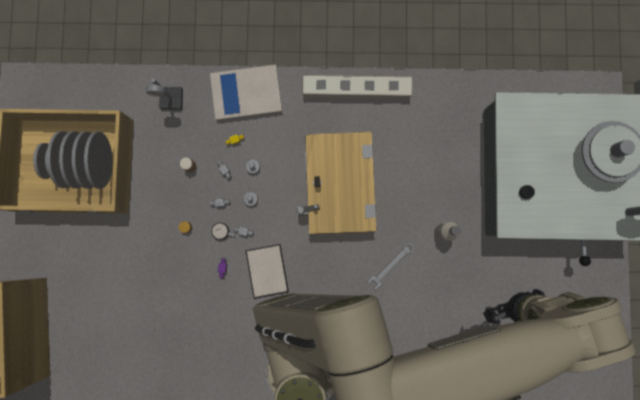

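View pics/scene0.png

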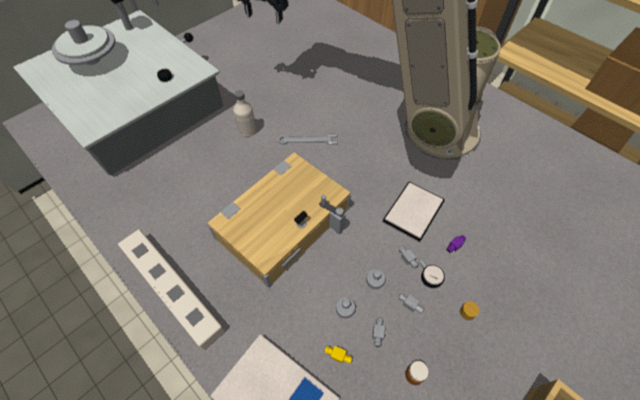

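View pics/wrist0.png

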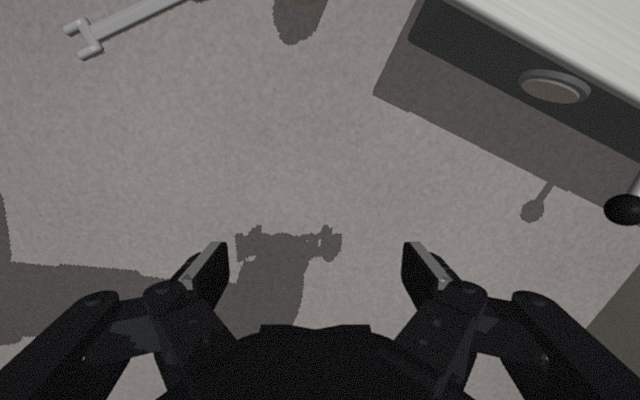

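The top view shows two knobbed weights at (253,167) and (251,199), and three steel fittings at (224,171), (220,203) and (243,232). The yellow look-alike is at (235,140) and the purple one at (222,268). The gauge is at (220,231), next to the third fitting. The latch pin is near (303,210) and the handle near (317,182).

```bash
python3 - <<'E'
from h import *
for n in('top','scene'):
    p,d=viewer.snapshot(n); X=cloud(n,d)
    print(n)
    for t in('weight1','fitting1','gauge','jar','pot','wrench','bottle','case','latch_pin','lid_handle'):
        for r in spotter.cut_out(t,n):
            if r['p']<0.3: continue
            m=r['region']&(d>0); P=X[m]
            top=P[P[:,2]>np.percentile(P[:,2],60)-.001]
            # pca in image plane
            c=P[:,:2].mean(0); w,v=np.linalg.eigh(np.cov((P[:,:2]-c).T)); a=np.degrees(np.arctan2(v[1,1],v[0,1]))
            print(t,round(r['p'],2),np.round(r['rect']).astype(int).tolist(),'med',P.mean(0).round(3),'zmax',np.percentile(P[:,2],97).round(3),'topc',top.mean(0).round(3),'ang',round(a), 'ext',np.sqrt(w).round(4))
    k=1
    if n=='top':
        cv2.imwrite('pics/topz.png',cv2.resize(p[110:290,160:400,::-1],None,fx=3.3,fy=3.3,interpolation=cv2.INTER_CUBIC))
    else: cv2.imwrite('pics/scz.png',cv2.resize(p[150:390,200:500,::-1],None,fx=2.5,fy=2.5,interpolation=cv2.INTER_CUBIC))
E
```

```text
top
weight1 0.7 [254, 167, 17, 10] med [0.619 0.172 0.024] zmax 0.046 topc [0.621 0.171 0.033] ang 46 ext [0.0099 0.0108]
weight1 0.33 [190, 166, 10, 16] med [0.619 0.368 0.043] zmax 0.059 topc [0.621 0.371 0.055] ang 83 ext [0.0102 0.0104]
fitting1 0.64 [223, 268, 11, 18] med [0.305 0.256 0.019] zmax 0.029 topc [0.306 0.257 0.025] ang 175 ext [0.0068 0.0152]
fitting1 0.55 [243, 233, 20, 6] med [0.419 0.195 0.022] zmax 0.028 topc [0.418 0.194 0.025] ang 79 ext [0.005  0.0145]
fitting1 0.41 [225, 170, 10, 18] med [0.608 0.261 0.019] zmax 0.026 topc [0.611 0.262 0.023] ang -142 ext [0.0065 0.015 ]
gauge 0.49 [221, 230, 18, 15] med [0.416 0.264 0.021] zmax 0.028 topc [0.418 0.266 0.024] ang 80 ext [0.0123 0.0149]
gauge 0.4 [241, 233, 19, 6] med [0.418 0.194 0.02 ] zmax 0.028 topc [0.418 0.195 0.025] ang 79 ext [0.0063 0.0153]
jar 0.43 [191, 165, 12, 15] med [0.618 0.368 0.043] zmax 0.06 topc [0.621 0.371 0.055] ang 75 ext [0.0099 0.0103]
pot 0.56 [185, 226, 12, 14] med [0.428 0.374 0.025] zmax 0.035 topc [0.428 0.375 0.031] ang 93 ext [0.009  0.0108]
wrench 0.78 [390, 270, 41, 43] med [
[... 1835 characters left out ...]
 zmax 0.081 topc [ 0.584 -0.094  0.08 ] ang -175 ext [0.0578 0.0856]
wrench 0.81 [309, 137, 59, 13] med [ 0.324 -0.258  0.007] zmax 0.011 topc [ 0.323 -0.257  0.009] ang 136 ext [0.0082 0.055 ]
bottle 0.83 [244, 113, 26, 44] med [ 0.439 -0.407  0.082] zmax 0.151 topc [ 0.435 -0.413  0.12 ] ang 147 ext [0.0088 0.0135]
case 0.92 [280, 221, 143, 131] med [ 0.586 -0.079  0.072] zmax 0.086 topc [ 0.58  -0.091  0.08 ] ang 180 ext [0.0646 0.0896]
latch_pin 0.72 [332, 206, 26, 18] med [ 0.49  -0.003  0.094] zmax 0.12 topc [ 0.491 -0.003  0.102] ang 106 ext [0.0068 0.0193]
lid_handle 0.66 [277, 214, 136, 120] med [ 0.583 -0.092  0.079] zmax 0.082 topc [ 0.584 -0.094  0.08 ] ang -175 ext [0.058 0.086]
```

```bash
python3 - <<'E'
# case edges from depth
from h import *
p,d=viewer.snapshot('top'); X=cloud('top',d)
m=np.zeros(d.shape,bool); m[120:245,295:385]=1
m&=(X[...,2]>.07)&(X[...,2]<.085)
P=X[m]; r=cv2.minAreaRect((P[:,:2]*1000).astype(np.float32)); print(r, P[:,2].mean())
m2=np.zeros(d.shape,bool); m2[120:245,295:385]=1; m2&=X[...,2]>.09
print(np.hstack([X[m2],np.argwhere(m2)]).round(3).tolist())
E
```

```text
((567.6448974609375, -84.73479461669922), (301.00555419921875, 231.89183044433594), 2.9926109313964844) 0.07691376913220749
[[0.371, -0.041, 1.548, 120.0, 297.0], [0.371, -0.041, 1.548, 120.0, 374.0], [0.371, -0.041, 1.548, 122.0, 318.0], [0.371, -0.041, 1.548, 128.0, 319.0], [0.371, -0.041, 1.548, 133.0, 319.0], [0.371, -0.041, 1.548, 134.0, 298.0], [0.371, -0.041, 1.548, 134.0, 308.0], [0.371, -0.041, 1.548, 140.0, 381.0], [0.371, -0.041, 1.548, 143.0, 360.0], [0.371, -0.041, 1.548, 145.0, 300.0], [0.371, -0.041, 1.548, 145.0, 338.0], [0.371, -0.041, 1.548, 150.0, 329.0], [0.371, -0.041, 1.548, 158.0, 352.0], [0.371, -0.041, 1.548, 159.0, 327.0], [0.371, -0.041, 1.548, 160.0, 324.0], [0.371, -0.041, 1.548, 162.0, 307.0], [0.371, -0.041, 1.548, 164.0, 323.0], [0.371, -0.041, 1.548, 165.0, 342.0], [0.371, -0.041, 1.548, 166.0, 351.0], [0.371, -0.041, 1.548, 170.0, 348.0], [0.371, -0.041, 1.548, 171.0, 367.0], [0.371, -0.041, 1.548, 172.0, 315.0], [0.371, -0.041, 1.548, 173.0, 323.0], [0.371, -0.041, 1.548, 173.0, 367.0], [0.371, -0.041, 1.548, 174.0, 322.0], [0.371, -0.041, 1.548, 17
[... 5070 characters left out ...]
096, 212.0, 301.0], [0.476, 0.011, 0.092, 212.0, 302.0], [0.473, 0.023, 0.091, 213.0, 298.0], [0.473, 0.017, 0.093, 213.0, 300.0], [0.371, -0.041, 1.548, 213.0, 327.0], [0.371, -0.041, 1.548, 218.0, 352.0], [0.371, -0.041, 1.548, 218.0, 384.0], [0.371, -0.041, 1.548, 219.0, 334.0], [0.371, -0.041, 1.548, 220.0, 326.0], [0.371, -0.041, 1.548, 220.0, 327.0], [0.371, -0.041, 1.548, 220.0, 383.0], [0.371, -0.041, 1.548, 222.0, 302.0], [0.371, -0.041, 1.548, 223.0, 304.0], [0.371, -0.041, 1.548, 226.0, 361.0], [0.371, -0.041, 1.548, 230.0, 323.0], [0.371, -0.041, 1.548, 231.0, 316.0], [0.371, -0.041, 1.548, 243.0, 303.0], [0.371, -0.041, 1.548, 243.0, 304.0], [0.371, -0.041, 1.548, 244.0, 333.0]]
```

```bash
cat >> h.py <<'E'
def plan(target=None,yaw=None):
    s=arm.state(); q=s['orientation']; from scipy.spatial.transform import Rotation as Ro
    R=Ro.from_quat([q[1],q[2],q[3],q[0]]).as_matrix()
    y0=np.degrees(np.arctan2(R[1,0],R[0,0])); p=s['ee_pos']
    print('t',round(s['time_s'],2),'p',p.round(4),'yaw',round(y0,1),'tilt',np.degrees(np.arccos(-R[2,2])).round(2),'tiltvec',(np.degrees(np.cross(R[:,2],[0,0,-1]))@R).round(2),'open',round(s['opening'],4),'F',s['ft_force'].round(1),'j',s['joints'].round(2))
    if yaw is not None:
        dz=-(yaw-y0); print('turn z units',round(dz/5,2))
        c,sn=np.cos(np.radians(yaw)),np.sin(np.radians(yaw)); R=np.array([[c,sn,0],[sn,-c,0],[0,0,-1.]])
    if target is not None:
        d=R.T@(np.array(target)-p)/.03; print('shift units(after turn)',d.round(2))
E
python3 -c "
from h import *
plan([.491,-.0285,.2],93)"
```

```text
t 1.3 p [ 0.2396 -0.5228  0.2453] yaw 24.6 tilt 0.01 tiltvec [0.01 0.   0.  ] open 0.0853 F [ 0.4 -0.2 -0.6] j [-1.28  0.31  0.05  1.3   0.    1.43]
turn z units -13.68
shift units(after turn) [16.01  9.23  1.51]
```

```bash
python3 -m jog '[[[0,0,0,0,0,-0.98,0.5],[0,0,0,0,0,-0.98,0.5],[0,0,0,0,0,-0.98,0.5],[0,0,0,0,0,-0.98,0.5],[0,0,0,0,0,-0.98,0.5],[0,0,0,0,0,-0.98,0.5],[0,0,0,0,0,-0.98,0.5],[0,0,0,0,0,-0.98,0.5],[0,0,0,0,0,-0.98,0.5],[0,0,0,0,0,-0.98,0.5],[0,0,0,0,0,-0.98,0.5],[0,0,0,0,0,-0.98,0.5],[0,0,0,0,0,-0.98,0.5],[0,0,0,0,0,-0.94,0.5]]]' 40
python3 -m jog '[[[1,0.6,0,0,0,0,0.5],[1,0.6,0,0,0,0,0.5],[1,0.6,0,0,0,0,0.5],[1,0.6,0,0,0,0,0.5],[1,0.6,0,0,0,0,0.5],[1,0.6,0,0,0,0,0.5],[1,0.6,0,0,0,0,0.5],[1,0.6,0,0,0,0,0.5],[1,0.6,0,0,0,0,0.5],[1,0.6,0,0,0,0,0.5],[1,0.6,0,0,0,0,0.5],[1,0.6,0,0,0,0,0.5],[1,0.6,0,0,0,0,0.5],[1,0.6,0,0,0,0,0.5],[1,0.6,0,0,0,0,0.5],[1,0.2,0.7,0,0,0,0.5],[0,0,0.8,0,0,0,0.5],[0,0,0,0,0,0,0.5]]]'
python3 - <<'E'
from h import *
plan([.491,-.0285,.107],93)
snap('wrist','wrist1.png')
print(proj('wrist',[.491,-.0285,.119]),proj('wrist',[.563,-.0305,.1145]))
E
```

```text
time_s: 2.47
ee_pos: [0.2396, -0.5227, 0.2453]
orientation: [0.0, 0.687, 0.727, -0.0]
ft_force: [0.5, 0.3, 0.5]
opening: 0.0431
time_s: 3.97
ee_pos: [0.4876, -0.0266, 0.1965]
orientation: [-0.003, 0.687, 0.727, -0.002]
ft_force: [-0.6, 0.6, -0.0]
opening: 0.043
t 3.97 p [ 0.4876 -0.0266  0.1965] yaw 93.2 tilt 0.37 tiltvec [-0.36 -0.09  0.  ] open 0.043 F [-0.6  0.6 -0. ] j [-0.22  0.17 -0.26  1.15 -0.    1.3 ]
turn z units 0.05
shift units(after turn) [-0.07  0.11  2.98]
[319.02909262 211.93205391] [411.18927906 217.65198501]
```

View pics/wrist1.png

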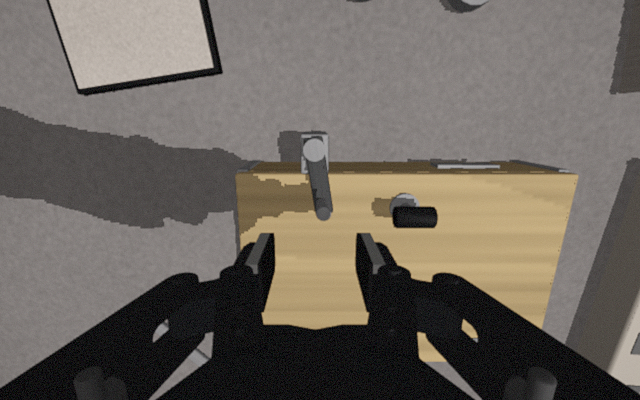

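The wrist view shows the latch pin top at (323,212), the pivot at (314,149) and the T-handle at (415,216). All are within about 3 mm of the predictions. Next I lower onto the pin and pinch it.

```bash
python3 -m jog '[[[-0.05,0.2,0.6,0,0,0,0.5],[0,0,0.6,0,0,0,0.5],[0,0,0.6,0,0,0,0.5],[0,0,0.6,0,0,0,0.5],[0,0,0.5,0,0,0,0.5],[0,0,0,0,0,0,0.5],[0,0,0,0,0,0,0.9],[0,0,0,0,0,0,0.9],[0,0,0,0,0,0,0.9],[0,0,0,0,0,0,0.9],[0,0,0,0,0,0,0.9]]]' 30
python3 - <<'E'
from h import *
plan([.494,-.0285,.107],93)
p=np.array([.494,-.0285]);piv=p-.046*np.array([.05,-.9987]);print(piv)
a0=np.radians(-87.1);prev=p
c,s=np.cos(np.radians(93)),np.sin(np.radians(93));R=np.array([[c,s],[s,-c]])
for k in range(1,12):
    q=piv+.046*np.array([np.cos(a0+k*.165),np.sin(a0+k*.165)]); print(k,q.round(4),(R.T@(q-prev)/.03).round(2)); prev=q
E
```

```text
time_s: 4.93
ee_pos: [0.4969, -0.0308, 0.1149]
orientation: [0.002, 0.688, 0.725, 0.0]
ft_force: [-2.1, -2.5, 6.5]
opening: 0.0107
t 4.93 p [ 0.4969 -0.0308  0.1149] yaw 93.0 tilt 0.17 tiltvec [0.14 0.11 0.  ] open 0.0107 F [-2.1 -2.5  6.5] j [-0.22  0.24 -0.38  0.94 -0.    1.3 ]
turn z units 0.0
shift units(after turn) [ 0.08 -0.09  0.26]
[0.4917    0.0174402]
1 [ 0.5015 -0.0275] [0.02 0.25]
2 [ 0.5088 -0.0253] [0.06 0.25]
3 [ 0.5156 -0.0219] [0.1  0.23]
4 [ 0.5217 -0.0174] [0.14 0.21]
5 [ 0.527 -0.012] [0.17 0.19]
6 [ 0.5314 -0.0058] [0.2  0.16]
7 [0.5347 0.001 ] [0.22 0.12]
8 [0.5368 0.0083] [0.24 0.08]
9 [0.5377 0.0158] [0.25 0.04]
10 [0.5373 0.0234] [0.25 0.  ]
11 [0.5357 0.0308] [ 0.25 -0.04]
```

```bash
python3 -m jog '[[[0.02,0.25,0,0,0,0,0.9],[0.06,0.25,0,0,0,0,0.9],[0.1,0.23,0,0,0,0,0.9],[0.14,0.21,0,0,0,0,0.9],[0.17,0.19,0,0,0,0,0.9],[0.2,0.16,0,0,0,0,0.9],[0.22,0.12,0,0,0,0,0.9],[0.24,0.08,0,0,0,0,0.9],[0.25,0.04,0,0,0,0,0.9],[0.25,0,0,0,0,0,0.9],[0.2,-0.03,0,0,0,0,0.9],[0,0,0,0,0,0,0.9]]]' 
python3 - <<'E'
from h import *
plan()
snap('wrist','wrist2.png')
snap('scene','scene2.png')
E
```

```text
time_s: 5.93
ee_pos: [0.5286, 0.0224, 0.1135]
orientation: [-0.001, 0.689, 0.725, -0.012]
ft_force: [-27.1, -23.7, 20.7]
opening: 0.009
t 5.93 p [0.5286 0.0224 0.1135] yaw 92.9 tilt 1.34 tiltvec [-1.05  0.84  0.  ] open 0.009 F [-27.1 -23.7  20.7] j [-0.1   0.32 -0.28  0.99 -0.02  1.42]
```

View pics/wrist2.png

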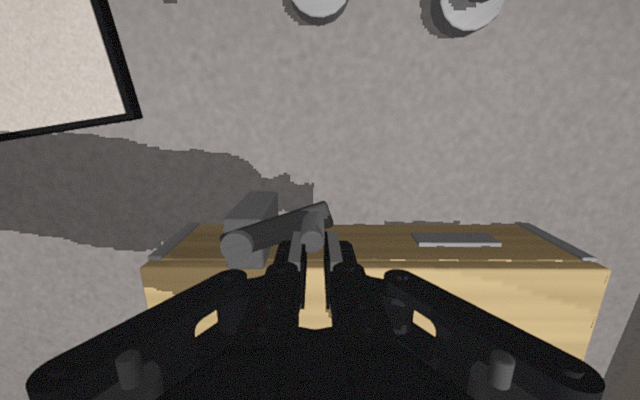

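```bash
python3 - <<'E'
from h import *
d=np.load('pics/wrist.npy'); X=cloud('wrist',d)
for (u,v) in [(313,212),(313,220),(313,228),(313,240),(238,245),(270,232),(325,206)]: print(u,v,X[v,u].round(4))
E
```

```text
313 212 [0.5263 0.0397 0.0918]
313 220 [0.5266 0.0401 0.1055]
313 228 [0.5268 0.0401 0.1161]
313 240 [0.5271 0.0355 0.1195]
238 245 [0.4855 0.019  0.0951]
270 232 [0.5024 0.0255 0.0896]
325 206 [0.5327 0.0426 0.0891]
```

View pics/scene2.png

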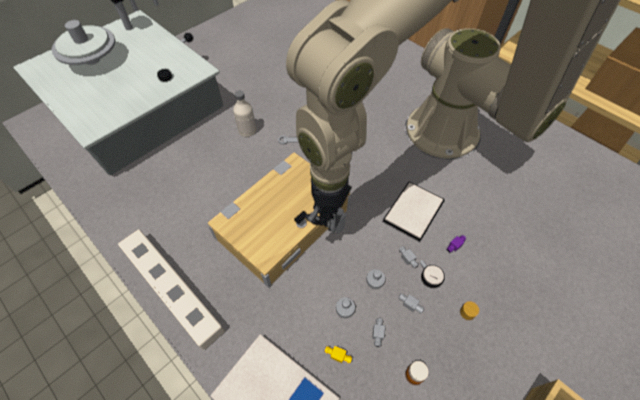

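The pin at (0.527, 0.035) and the pivot at (0.486, 0.019) put the latch near 1.88 rad, at its stop, which explains the force. I'll release, go up and move to the handle.

```bash
python3 -m jog '[[[-0.1,-0.15,0,0,0,0,0.9],[-0.1,-0.1,0,0,0,0,0.6],[0,0,0,0,0,0,0.6],[0,0,0,0,0,0,0.6],[0,0,-0.5,0,0,0,0.6],[0,0,-1,0,0,0,0.4],[0,0,-0.8,0,0,0,0.35],[0,0,0,0,0,0,0.35]]]' 
python3 - <<'E'
from h import *
snap('wrist','wrist3.png')
snap('top','top3.png')
plan([.566,-.030,.1035],92.9)
d=np.load('pics/wrist.npy'); X=cloud('wrist',d)
m=(X[...,2]>.1)&(X[...,2]<.12)&(d>.1)
P=X[m]; 
for lo,hi in((.545,.6),(.5,.54)):
    Q=P[(P[:,0]>lo)&(P[:,0]<hi)]; print(len(Q),Q.min(0).round(4) if len(Q) else '',Q.max(0).round(4) if len(Q) else '')
E
```

```text
time_s: 6.7
ee_pos: [0.5344, 0.0217, 0.1873]
orientation: [0.003, 0.688, 0.726, 0.003]
ft_force: [1.3, 0.3, 0.7]
opening: 0.0552
t 6.8 p [0.5323 0.0217 0.1834] yaw 93.1 tilt 0.2 tiltvec [0.2  0.02 0.  ] open 0.0552 F [-0.3  0.9 -1. ] j [-0.11  0.26 -0.19  1.13  0.    1.41]
turn z units 0.03
shift units(after turn) [-1.78  1.03  2.66]
832 [ 0.5476 -0.0392  0.1   ] [ 0.5795 -0.0209  0.1123]
264 [0.5181 0.0288 0.1007] [0.5292 0.04   0.1172]
```

View pics/wrist3.png

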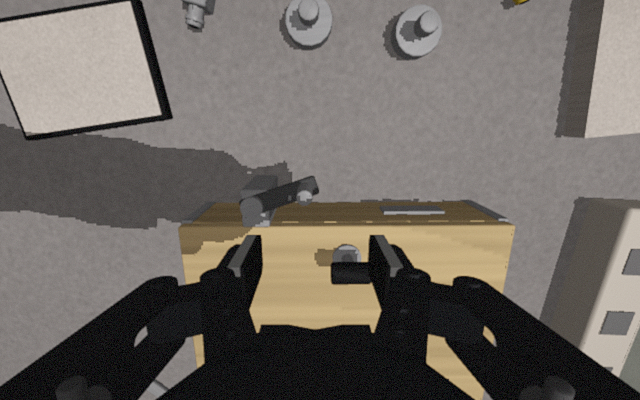

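```bash
python3 -m jog '[[[-0.6,0.3,0,0,0,0,0.35],[-0.6,0.35,0,0,0,0,0.35],[-0.58,0.3,0,0,0,0,0.35],[0,0,0.7,0,0,0,0.35],[0,0,0.7,0,0,0,0.35],[0,0,0.6,0,0,0,0.35],[0,0,0.6,0,0,0,0.35],[0,0,0,0,0,0,0.35],[0,0,0,0,0,0,0.35]]]' 
python3 - <<'E'
from h import *
plan([.5635,-.030,.1035],92.9)
E
```

```text
time_s: 7.55
ee_pos: [0.5605, -0.0299, 0.1023]
orientation: [-0.002, 0.688, 0.726, -0.001]
ft_force: [0.5, 0.2, 0.0]
opening: 0.0553
t 7.55 p [ 0.5605 -0.0299  0.1023] yaw 93.0 tilt 0.25 tiltvec [-0.25 -0.07  0.  ] open 0.0553 F [0.5 0.2 0. ] j [-0.2   0.37 -0.23  0.97  0.    1.32]
turn z units 0.03
shift units(after turn) [-0.01  0.1  -0.04]
```

```bash
python3 -m jog '[[[0,0.1,0,0,0,0,0.7],[0,0,0,0,0,0,0.7],[0,0,0,0,0,0,0.7],[0,0,0,0,0,0,0.7],[0,0,0,0,0,0,0.7]]]' 40
python3 - <<'E'
from h import *
plan()
a0=np.arctan2(.04,.17);r=np.hypot(.04,.17)
f=lambda t:np.array([r*np.cos(a0+t),-r*np.sin(a0+t)])/.03
for k in range(1,22): print(k,(f(np.radians(5*k))-f(np.radians(5*k-5))).round(2).tolist(),end=' ')
E
```

```text
time_s: 7.97
ee_pos: [0.5667, -0.0303, 0.1056]
orientation: [0.001, 0.688, 0.726, 0.001]
ft_force: [3.8, 1.3, 2.8]
opening: 0.0316
t 7.97 p [ 0.5667 -0.0303  0.1056] yaw 93.0 tilt 0.22 tiltvec [ 0.21  0.03 -0.  ] open 0.0316 F [3.8 1.3 2.8] j [-0.2   0.37 -0.22  0.97  0.    1.32]
1 [-0.14, -0.49] 2 [-0.18, -0.47] 3 [-0.22, -0.46] 4 [-0.26, -0.44] 5 [-0.3, -0.41] 6 [-0.33, -0.38] 7 [-0.36, -0.35] 8 [-0.39, -0.32] 9 [-0.42, -0.29] 10 [-0.44, -0.25] 11 [-0.46, -0.21] 12 [-0.48, -0.17] 13 [-0.49, -0.13] 14 [-0.5, -0.08] 15 [-0.51, -0.04] 16 [-0.51, 0.01] 17 [-0.51, 0.05] 18 [-0.5, 0.09] 19 [-0.49, 0.14] 20 [-0.47, 0.18] 21 [-0.46, 0.22]
```

```bash
python3 -m jog '[[[-0.14,0,-0.49,0,0,0,0.8],[-0.18,0,-0.47,0,0,0,0.8],[-0.22,0,-0.46,0,0,0,0.8],[-0.26,0,-0.44,0,0,0,0.8],[-0.3,0,-0.41,0,0,0,0.8],[-0.33,0,-0.38,0,0,0,0.8],[0,0,0,0,0,0,0.8],[0,0,0,0,0,0,0.8]]]' 60
python3 - <<'E'
from h import *
plan()
snap('scene','scene4.png')
E
```

```text
time_s: 8.63
ee_pos: [0.5691, -0.0742, 0.1846]
orientation: [0.002, 0.689, 0.725, 0.001]
ft_force: [6.6, -1.7, -2.2]
opening: 0.0308
t 8.63 p [ 0.5691 -0.0742  0.1846] yaw 92.9 tilt 0.23 tiltvec [0.22 0.04 0.  ] open 0.0308 F [ 6.6 -1.7 -2.2] j [-0.27  0.33 -0.08  1.16  0.    1.25]
```

View pics/scene4.png

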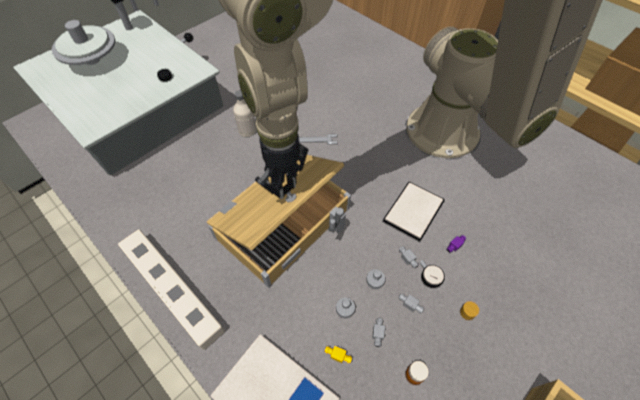

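The lid is lifting, and the ribbed black floor shows in the far half of the case, at (270,245). The near half is the wooden one. I'll carry on along the arc.

```bash
python3 -m jog '[[[-0.36,0,-0.35,0,0,0,0.8],[-0.39,0,-0.32,0,0,0,0.8],[-0.42,0,-0.29,0,0,0,0.8],[-0.44,0,-0.25,0,0,0,0.8],[-0.46,0,-0.21,0,0,0,0.8],[-0.48,0,-0.17,0,0,0,0.8],[-0.49,0,-0.13,0,0,0,0.8],[-0.5,0,-0.08,0,0,0,0.8],[-0.51,0,-0.04,0,0,0,0.8],[-0.51,0,0.01,0,0,0,0.8],[-0.51,0,0.05,0,0,0,0.8],[-0.5,0,0.09,0,0,0,0.8],[-0.49,0,0.14,0,0,0,0.8],[0,0,0,0,0,0,0.8],[0,0,0,0,0,0,0.8]]]' 60
python3 - <<'E'
from h import *
plan()
snap('scene','scene5.png')
snap('wrist','wrist5.png')
snap('top','top5.png')
E
```

```text
time_s: 9.93
ee_pos: [0.5792, -0.2563, 0.2317]
orientation: [0.003, 0.689, 0.725, 0.001]
ft_force: [6.7, -1.6, 1.6]
opening: 0.0299
t 9.93 p [ 0.5792 -0.2563  0.2317] yaw 92.9 tilt 0.37 tiltvec [ 0.34  0.14 -0.  ] open 0.0299 F [ 6.7 -1.6  1.6] j [-0.54  0.43  0.18  1.32  0.    0.98]
```

View pics/scene5.png

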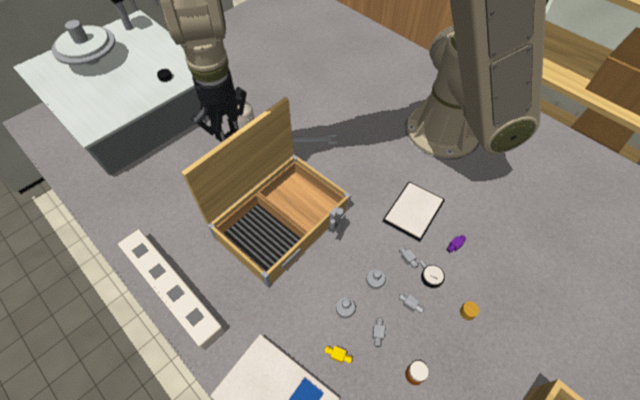

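View pics/wrist5.png

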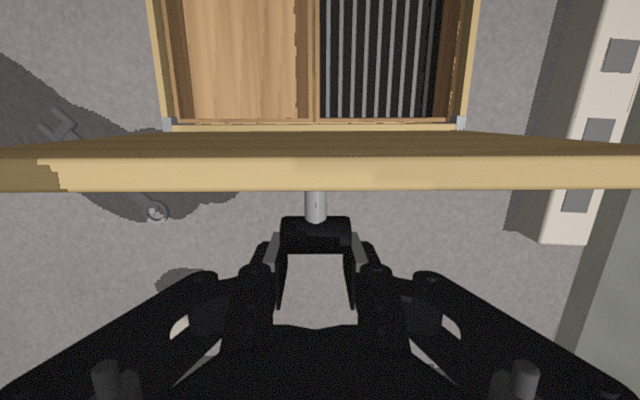

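The lid stands at about 1.67 rad. The lined tray is in the far half and the wooden tray in the near half. I'll release the handle and rise.

```bash
python3 -m jog '[[[0,0,0,0,0,0,0.4],[0,0,0,0,0,0,0.4],[0,0,0,0,0,0,0.4],[0,0,-0.5,0,0,0,0.4],[0,0,-1,0,0,0,0.4],[0,0,-1,0,0,0,0.3],[0,0,-1,0,0,0,0],[0,0,-0.5,0,0,0,0],[0,0,0,0,0,0,0]]]' 60
python3 - <<'E'
from h import *
plan([.575,.15,.25],93)
p,d=snap('top','top6.png'); X=cloud('top',d)
# floors/tray
for u,v,n in((338,155,'l'),(338,210,'w')): print(n,X[v-4:v+5,u-4:u+5].reshape(-1,3).mean(0).round(4))
cv2.imwrite('pics/top6z.png',cv2.resize(p[110:290,160:420,::-1],None,fx=3,fy=3,interpolation=cv2.INTER_CUBIC))
p,d=snap('scene','s6.png');X=cloud('scene',d)
for r in spotter.cut_out('weight1','scene'): print('w',r['p'],r['rect'])
for r in spotter.cut_out('fitting1','scene'): print('f',r['p'],r['rect'])
for nm in('lined_tray','wood_tray'):
  for r in spotter.cut_out(nm,'scene')[:1]:
    m=r['region']; P=X[m&(d>0)]; P=P[(P[:,2]<.03)&(P[:,2]>0.0)]; print(nm,r['p'],r['rect'],P.mean(0), cv2.minAreaRect((P[:,:2]*1000).astype(np.float32)))
E
```

```text
time_s: 10.83
ee_pos: [0.5775, -0.2551, 0.3548]
orientation: [0.003, 0.688, 0.726, 0.001]
ft_force: [-1.0, 0.1, -0.3]
opening: 0.085
t 10.83 p [ 0.5775 -0.2551  0.3548] yaw 93.0 tilt 0.36 tiltvec [0.29 0.22 0.  ] open 0.085 F [-1.   0.1 -0.3] j [-0.54  0.43  0.49  1.62 -0.    0.98]
turn z units 0.0
shift units(after turn) [13.49  0.62  3.49]
l [ 0.6631 -0.0957  0.0092]
w [ 0.4897 -0.098   0.0095]
w 0.84 [344.4, 306.8, 17.9, 22.9]
w 0.65 [376.9, 277.5, 19.4, 19.3]
f 0.74 [456.9, 244.2, 18.9, 18.6]
f 0.63 [407.4, 256.4, 18.0, 21.4]
f 0.6 [413.0, 304.0, 24.0, 18.7]
f 0.56 [380.1, 333.7, 16.6, 30.4]
f 0.53 [239.7, 159.4, 114.7, 129.0]
f 0.53 [434.0, 276.6, 26.7, 25.1]
f 0.51 [336.1, 354.9, 27.5, 16.1]
f 0.38 [336.0, 219.6, 15.0, 26.5]
lined_tray 0.55 [260.2, 232.5, 89.1, 80.8] [ 0.63763676 -0.10559461  0.01195503] ((639.4125366210938, -101.94590759277344), (129.10215759277344, 166.33587646484375), 3.41949725151062)
wood_tray 0.75 [300.4, 196.8, 86.9, 68.1] [ 0.4889607  -0.11392048  0.01192809] ((493.3558044433594, -111.18418884277344), (124.91329193115234, 166.30654907226562), 3.4979090690612793)
```

View pics/top6z.png

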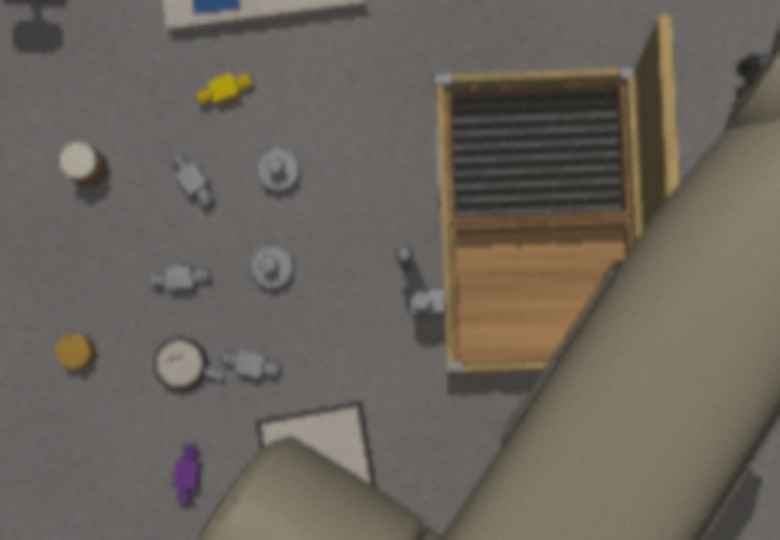

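The crop shows two knobbed weights, three steel fittings, a yellow and a purple look-alike, and the gauge with its stem beside the third fitting. I pick the steel ones, and the weights go first.

```bash
python3 -m jog '[[[1,0,0,0,0,0,0],[1,0,0,0,0,0,0],[1,0,0,0,0,0,0],[1,0,0,0,0,0,0],[1,0.1,0,0,0,0,0],[1,0.1,0,0,0,0,0],[1,0.1,0.3,0,0,0,0],[1,0.1,0.3,0,0,0,0],[1,0.1,0.4,0,0,0,0],[1,0.1,0.5,0,0,0,0],[1,0,0.5,0,0,0,0],[1,0,0.5,0,0,0,0],[1,0,0.5,0,0,0,0],[0.5,0,0.5,0,0,0,0],[0,0,0,0,0,0,0],[0,0,0,0,0,0,0]]]'
cat > obj.py <<'E'
from h import *
def measure(name='wrist',f='w.png'):
    C=cam(name); p,d=snap(name,f); X=cloud(name,d,C)
    for t in ('weight1','fitting1'):
        for r in spotter.cut_out(t,name):
            if r['p']<.3: continue
            m=r['region']&(d>0); P=X[m]; zl=np.percentile(P[:,2],97)
            lo,hi=((.038,.055) if t=='weight1' else (.018,.03))
            Q=P[(P[:,2]>lo)&(P[:,2]<hi)]
            if len(Q)<10: print(t,'few',r['rect']);continue
            rr=cv2.minAreaRect((Q[:,:2]*1000).astype(np.float32))
            A=P[P[:,2]>.006][:,:2]; w,v=np.linalg.eigh(np.cov((A-A.mean(0)).T)); a=np.degrees(np.arctan2(v[1,1],v[0,1]))
            print(t,round(r['p'],2),np.round(r['rect']).astype(int).tolist(),'zl',zl.round(3),'rect',np.round(rr[0],1),np.round(rr[1],1),round(rr[2],1),'col',p[m].mean(0).astype(int),'pca',A.mean(0).round(4),round(a,1))
E
python3 - <<'E'
from obj import *
plan(); measure('wrist','w7.png')
E
```

```text
time_s: 12.47
ee_pos: [0.5721, 0.1513, 0.2434]
orientation: [-0.001, 0.687, 0.726, -0.002]
ft_force: [-0.7, 0.2, 1.0]
opening: 0.0854
t 12.47 p [0.5721 0.1513 0.2434] yaw 93.1 tilt 0.23 tiltvec [-0.23  0.04  0.  ] open 0.0854 F [-0.7  0.2  1. ] j [ 0.12  0.35  0.09  1.32 -0.    1.64]
weight1 0.93 [359, 160, 37, 38] zl 0.047 rect [623.  172.1] [16.8 17.2] 48.8 col [145 143 144] pca [0.6215 0.1739] 58.6
weight1 0.92 [276, 152, 39, 34] zl 0.047 rect [521.8 175.7] [16.8 17. ] 4.6 col [138 136 137] pca [0.5227 0.177 ] -146.1
fitting1 0.95 [432, 115, 31, 49] zl 0.025 rect [707.8 231.5] [23.9 59.3] 23.4 col [169 151  57] pca [0.7057 0.2316] 111.9
fitting1 0.78 [193, 133, 26, 54] zl 0.025 rect [420.8 195. ] [60.  23.8] 79.1 col [117 116 116] pca [0.423  0.1958] 77.7
fitting1 0.72 [92, 72, 59, 26] zl 0.025 rect [307.2 256.9] [23.9 59.7] 82.8 col [ 91  46 109] pca [0.3117 0.2561] 174.8
fitting1 0.67 [266, 66, 27, 58] zl 0.025 rect [508.3 271.2] [24.3 59.3] 8.5 col [138 137 137] pca [0.5093 0.271 ] 98.8
fitting1 0.59 [356, 80, 49, 39] zl 0.025 rect [611.1 261.9] [59.6 23.1] 36.0 col [146 145 145] pca [0.611  0.2615] -143.3
fitting1 0.51 [360, 322, 107, 26] zl 0.052 rect [644.5 -32.6] [ 39.6 139.3] 75.6 col [62 57 53] pca [ 0.6482 -0.0555] 174.7
```

View pics/w7.png

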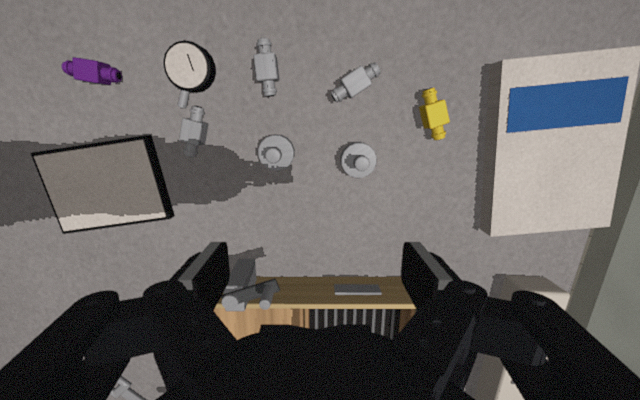

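The wrist view shows every target clearly, with rects of 24x60 mm for the fittings and 17 mm knob tops at z 0.047. I take the right weight at pixel (359,160), which is (0.623, 0.172).

```bash
python3 -m jog '[[[0.3,0.8,0.5,0,0,0,0.3],[0.3,0.93,0.8,0,0,0,0.3],[0,0,0.9,0,0,0,0.3],[0,0,0.9,0,0,0,0.3],[0,0,0.9,0,0,0,0.3],[0,0,0.9,0,0,0,0.3],[0,0,0.8,0,0,0,0.3],[0,0,0.5,0,0,0,0.3],[0,0,0.3,0,0,0,0.3],[0,0,0,0,0,0,0.3],[0,0,0,0,0,0,0.3]]]'
python3 -c "
from h import *
plan([.623,.172,.039],93)"
```

```text
time_s: 13.53
ee_pos: [0.6251, 0.1707, 0.051]
orientation: [0.0, 0.689, 0.725, 0.0]
ft_force: [0.2, 0.8, -0.0]
opening: 0.0599
t 13.53 p [0.6251 0.1707 0.051 ] yaw 93.0 tilt 0.04 tiltvec [0.04 0.   0.  ] open 0.0599 F [ 0.2  0.8 -0. ] j [ 0.14  0.56 -0.06  0.95 -0.    1.66]
turn z units -0.01
shift units(after turn) [ 0.05 -0.07  0.4 ]
```

```bash
python3 -m jog '[[[0.05,-0.07,0.2,0,0,0,0.3],[0,0,0.2,0,0,0,0.3],[0,0,0,0,0,0,0.3],[0,0,0,0,0,0,0.9],[0,0,0,0,0,0,0.9],[0,0,0,0,0,0,0.9],[0,0,0,0,0,0,0.9],[0,0,0,0,0,0,0.9],[0,0,0,0,0,0,0.9]]]' 50
python3 -c "
from h import *
plan()"
```

```text
time_s: 14.28
ee_pos: [0.6227, 0.1729, 0.0387]
orientation: [0.0, 0.688, 0.726, 0.0]
ft_force: [0.5, 0.2, 1.7]
opening: 0.0161
t 14.28 p [0.6227 0.1729 0.0387] yaw 93.0 tilt 0.06 tiltvec [ 0.06 -0.    0.  ] open 0.0161 F [0.5 0.2 1.7] j [ 0.15  0.57 -0.08  0.92 -0.    1.66]
```

```bash
python3 -m jog '[[[0,0,-0.4,0,0,0,0.9],[0,0,-0.8,0,0,0,0.9],[0,0,-0.9,0,0,0,0.9],[0,0,-0.9,0,0,0,0.9],[0,0,-0.7,0,0,0,0.9],[-0.5,0,0,0,0,0,0.9],[-0.8,0,0,0,0,0,0.9],[-0.9,0,0,0,0,0,0.9],[-0.9,0,0,0,0,0,0.9],[-0.9,0,0,0,0,0,0.9],[-0.9,0,0,0,0,0,0.9],[-0.9,0.1,0,0,0,0,0.9],[-0.9,0,0,0,0,0,0.9],[-0.9,0,0,0,0,0,0.9],[-0.9,0,0,0,0,0,0.9],[-0.9,0,0,0,0,0,0.9],[-0.6,0,0,0,0,0,0.9],[-0.2,0,0,0,0,0,0.9],[0,0,0,0,0,0,0.9],[0,0,0,0,0,0,0.9]]]'
python3 - <<'E'
from obj import *
plan([.642,-.1335,.050],93)
measure('wrist','w8.png')
E
```

```text
time_s: 15.95
ee_pos: [0.6406, -0.1324, 0.1485]
orientation: [-0.001, 0.688, 0.725, -0.0]
ft_force: [0.1, 0.9, -2.4]
opening: 0.0159
t 15.95 p [ 0.6406 -0.1324  0.1485] yaw 93.0 tilt 0.11 tiltvec [-0.09 -0.06  0.  ] open 0.0159 F [ 0.1  0.9 -2.4] j [-0.33  0.51  0.1   1.17  0.    1.19]
turn z units -0.0
shift units(after turn) [-0.04  0.05  3.28]
weight1 few [315.2, 242.6, 79.0, 87.0]
```

View pics/w8.png

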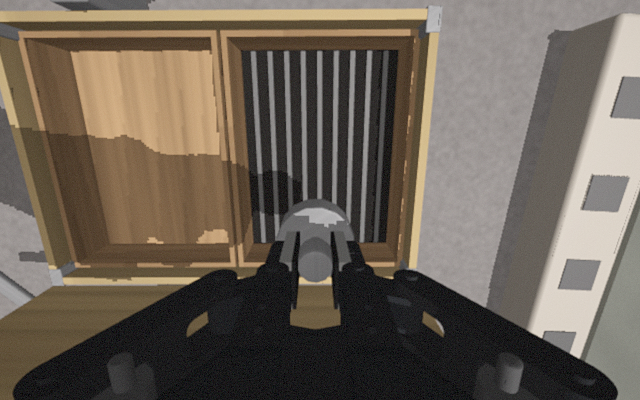

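The weight hangs upright over the ribbed floor, with the tray rims clear. Lowering it.

```bash
python3 -m jog '[[[0,0,0.4,0,0,0,0.9],[0,0,0.6,0,0,0,0.9],[0,0,0.6,0,0,0,0.9],[0,0,0.6,0,0,0,0.9],[0,0,0.4,0,0,0,0.9],[0,0,0.3,0,0,0,0.9],[0,0,0.2,0,0,0,0.9],[0,0,0.1,0,0,0,0.9],[0,0,0,0,0,0,0.9],[0,0,0,0,0,0,0.9]]]'
python3 -c "
from h import *
plan([.642,-.1335,.0485],93)"
```

```text
time_s: 16.93
ee_pos: [0.6419, -0.1327, 0.054]
orientation: [0.001, 0.688, 0.726, 0.0]
ft_force: [0.2, 0.1, -2.4]
opening: 0.0157
t 16.93 p [ 0.6419 -0.1327  0.054 ] yaw 93.0 tilt 0.06 tiltvec [0.06 0.03 0.  ] open 0.0157 F [ 0.2  0.1 -2.4] j [-0.33  0.57 -0.03  0.96 -0.    1.19]
turn z units 0.01
shift units(after turn) [-0.03  0.    0.18]
```

```bash
python3 -m jog '[[[0,0,0.06,0,0,0,0.9],[0,0,0.05,0,0,0,0.9],[0,0,0.05,0,0,0,0.9],[0,0,0,0,0,0,0.9],[0,0,0,0,0,0,0.9]]]'
python3 -c "
from h import *
plan([.642,-.1335,.0485],93)"
```

```text
time_s: 17.35
ee_pos: [0.6416, -0.1328, 0.0488]
orientation: [0.0, 0.688, 0.725, 0.0]
ft_force: [-0.1, 0.0, -1.2]
opening: 0.016
t 17.35 p [ 0.6416 -0.1328  0.0488] yaw 93.0 tilt 0.04 tiltvec [0.04 0.02 0.  ] open 0.016 F [-0.1  0.  -1.2] j [-0.33  0.58 -0.04  0.95 -0.    1.19]
turn z units 0.0
shift units(after turn) [-0.02  0.01  0.01]
```

```bash
python3 -m jog '[[[0,0,0,0,0,0,0.6],[0,0,0,0,0,0,0.5],[0,0,0,0,0,0,0.5],[0,0,-0.5,0,0,0,0.5],[0,0,-0.9,0,0,0,0.5],[0,0,-0.9,0,0,0,0.4],[0,0,-0.9,0,0,0,0.3],[0,0,-0.4,0,0,0,0.3],[0,0,0,0,0,0,0.3]]]'
python3 -m jog '[[[0.9,0,0,0,0,0,0.3],[0.9,-0.3,0,0,0,0,0.3],[0.9,-0.3,0,0,0,0,0.3],[0.9,-0.3,0,0,0,0,0.3],[0.9,-0.3,0,0,0,0,0.3],[0.9,-0.3,0,0,0,0,0.3],[0.9,-0.3,0,0,0,0,0.3],[0.9,-0.4,0,0,0,0,0.3],[0.9,-0.4,0,0,0,0,0.3],[0.9,-0.4,0,0,0,0,0.3],[0.9,-0.4,0,0,0,0,0.3],[0,0,0,0,0,0,0.3],[0,0,0,0,0,0,0.3]]]'
python3 - <<'E'
from obj import *
plan([.5218,.1757,.039],93)
measure('wrist','w9.png')
snap('scene','s9.png')
E
```

```text
time_s: 18.1
ee_pos: [0.6436, -0.1333, 0.161]
orientation: [0.003, 0.688, 0.726, 0.002]
ft_force: [0.8, -0.6, -0.1]
opening: 0.0596
time_s: 19.18
ee_pos: [0.5225, 0.1597, 0.1555]
orientation: [-0.0, 0.687, 0.727, -0.001]
ft_force: [0.4, -0.2, -0.9]
opening: 0.0596
t 19.18 p [0.5225 0.1597 0.1555] yaw 93.2 tilt 0.09 tiltvec [-0.09  0.03  0.  ] open 0.0596 F [ 0.4 -0.2 -0.9] j [ 0.15  0.3  -0.19  1.08 -0.    1.66]
turn z units 0.04
shift units(after turn) [0.53 0.01 3.88]
weight1 0.71 [317, 174, 45, 45] zl 0.047 rect [521.3 176. ] [17.3 17. ] 72.4 col [139 138 139] pca [0.5213 0.1782] 126.2
fitting1 0.89 [424, 82, 68, 52] zl 0.025 rect [611.2 261.7] [59.5 24. ] 36.6 col [144 142 143] pca [0.6096 0.2611] -144.1
fitting1 0.89 [74, 68, 85, 34] zl 0.025 rect [307.4 256.8] [23.6 60.3] 84.0 col [ 93  45 112] pca [0.3119 0.2565] 174.8
fitting1 0.82 [523, 125, 47, 67] zl 0.025 rect [708.3 231.8] [25.  59.6] 22.4 col [158 139  50] pca [0.7045 0.2322] 111.7
fitting1 0.76 [306, 62, 26, 75] zl 0.025 rect [508.4 271.8] [23.6 59.4] 3.7 col [147 145 146] pca [0.5085 0.2717] 98.1
fitting1 0.71 [207, 72, 74, 91] zl 0.025 rect [421.1 265.6] [52.8 57.2] 26.7 col [147 140 135] pca [0.4216 0.2648] 72.9
fitting1 0.68 [206, 150, 34, 69] zl 0.025 rect [420.8 195.3] [59.8 24. ] 77.6 col [117 116 116] pca [0.423  0.1968] 77.7
```

View pics/s9.png

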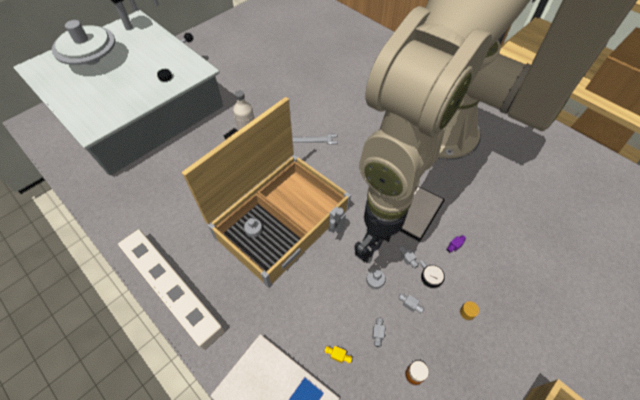

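The first weight stands in the lined tray at (253,227). The second is measured at (0.5213, 0.176).

```bash
python3 -m jog '[[[0.5,0,0.3,0,0,0,0.3],[0.05,0,0.8,0,0,0,0.3],[0,0,0.8,0,0,0,0.3],[0,0,0.8,0,0,0,0.3],[0,0,0.6,0,0,0,0.3],[0,0,0.4,0,0,0,0.3],[0,0,0.15,0,0,0,0.3],[0,0,0,0,0,0,0.3],[0,0,0,0,0,0,0.3]]]'
python3 -c "
from h import *
plan([.5213,.176,.039],93)"
```

```text
time_s: 20.13
ee_pos: [0.5236, 0.1745, 0.0412]
orientation: [0.0, 0.689, 0.725, 0.0]
ft_force: [0.3, 0.5, -0.2]
opening: 0.0597
t 20.13 p [0.5236 0.1745 0.0412] yaw 93.0 tilt 0.01 tiltvec [0.01 0.01 0.  ] open 0.0597 F [ 0.3  0.5 -0.2] j [ 0.18  0.42 -0.34  0.82 -0.    1.7 ]
turn z units -0.01
shift units(after turn) [ 0.06 -0.07  0.07]
```

```bash
python3 -m jog '[[[0.06,-0.07,0.07,0,0,0,0.3],[0,0,0,0,0,0,0.9],[0,0,0,0,0,0,0.9],[0,0,0,0,0,0,0.9],[0,0,0,0,0,0,0.9],[0,0,0,0,0,0,0.9],[0,0,0,0,0,0,0.9],[0,0,-0.4,0,0,0,0.9],[0,0,-0.8,0,0,0,0.9],[0,0,-0.9,0,0,0,0.9],[0,0,-0.9,0,0,0,0.9],[0,0,-0.7,0,0,0,0.9],[0,0,0,0,0,0,0.9]]]' 50
python3 -m jog '[[[-0.4,0.3,0,0,0,0,0.9],[-0.6,0.5,0,0,0,0,0.9],[-0.8,0.5,0,0,0,0,0.9],[-0.8,0.5,0,0,0,0,0.9],[-0.8,0.5,0,0,0,0,0.9],[-0.8,0.5,0,0,0,0,0.9],[-0.8,0.4,0,0,0,0,0.9],[-0.8,0.3,0,0,0,0,0.9],[-0.8,0,0,0,0,0,0.9],[-0.8,0,0,0,0,0,0.9],[-0.5,0,0,0,0,0,0.9],[0,0,0,0,0,0,0.9],[0,0,0,0,0,0,0.9]]]'
python3 - <<'E'
from obj import *
plan([.638,-.0585,.0487],93)
snap('wrist','w10.png')
E
```

```text
time_s: 21.22
ee_pos: [0.523, 0.1772, 0.1539]
orientation: [0.002, 0.688, 0.726, 0.003]
ft_force: [0.9, 0.0, -2.8]
opening: 0.016
time_s: 22.3
ee_pos: [0.6373, -0.0553, 0.1481]
orientation: [-0.001, 0.689, 0.725, -0.001]
ft_force: [0.2, 0.5, -2.4]
opening: 0.016
t 22.3 p [ 0.6373 -0.0553  0.1481] yaw 92.9 tilt 0.16 tiltvec [-0.15 -0.06  0.  ] open 0.016 F [ 0.2  0.5 -2.4] j [-0.21  0.48  0.06  1.15  0.    1.31]
turn z units -0.02
shift units(after turn) [-0.11  0.02  3.31]
```

View pics/w10.png

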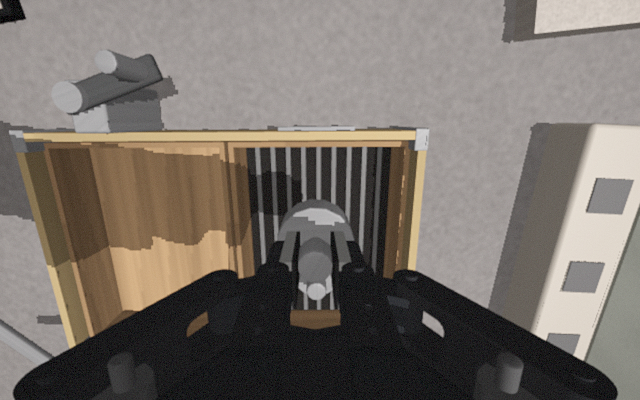

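```bash
python3 -m jog '[[[-0.1,0,0.4,0,0,0,0.9],[0,0,0.6,0,0,0,0.9],[0,0,0.6,0,0,0,0.9],[0,0,0.6,0,0,0,0.9],[0,0,0.4,0,0,0,0.9],[0,0,0.3,0,0,0,0.9],[0,0,0.2,0,0,0,0.9],[0,0,0.1,0,0,0,0.9],[0,0,0.06,0,0,0,0.9],[0,0,0.05,0,0,0,0.9],[0,0,0,0,0,0,0.9],[0,0,0,0,0,0,0.9]]]'
python3 -c "
from h import *
plan([.638,-.0585,.0487],93)"
```

```text
time_s: 23.35
ee_pos: [0.6387, -0.0575, 0.0513]
orientation: [0.001, 0.688, 0.726, 0.0]
ft_force: [0.5, -0.4, -3.8]
opening: 0.0159
t 23.35 p [ 0.6387 -0.0575  0.0513] yaw 93.0 tilt 0.06 tiltvec [0.06 0.02 0.  ] open 0.0159 F [ 0.5 -0.4 -3.8] j [-0.21  0.55 -0.08  0.94 -0.    1.3 ]
turn z units 0.0
shift units(after turn) [-0.03 -0.03  0.09]
```

```bash
python3 -m jog '[[[0,0,0.09,0,0,0,0.9],[0,0,0,0,0,0,0.9],[0,0,0,0,0,0,0.6],[0,0,0,0,0,0,0.5],[0,0,0,0,0,0,0.5],[0,0,-0.5,0,0,0,0.5],[0,0,-0.9,0,0,0,0.5],[0,0,-0.9,0,0,0,0.4],[0,0,-0.9,0,0,0,0.3],[0,0,-0.5,0,0,0,0.3],[0,0,0,0,0,0,0.3]]]'
python3 -m jog '[[[0.5,0,0,0,0,0,0.3],[0.9,0,0,0,0,0,0.3],[0.9,0,0,0,0,0,0.3],[0.9,0,0,0,0,0,0.3],[0.9,-0.1,0,0,0,0,0.3],[0.9,-0.1,0,0,0,0,0.3],[0.9,-0.1,0,0,0,0,0.3],[0.9,-0.1,0,0,0,0,0.3],[0.9,0,0,0,0,0,0.3],[0.6,0,0,0,0,0,0.3],[0.3,0,0,0,0,0,0.3],[0,0,0,0,0,0,0.3],[0,0,0,0,0,0,0.3]]]'
python3 - <<'E'
from obj import *
measure('wrist','w11.png')
snap('scene','s11.png')
plan([.6112,.2618,.018],36.5)
E
```

```text
time_s: 24.27
ee_pos: [0.6408, -0.0579, 0.1636]
orientation: [0.003, 0.688, 0.726, 0.002]
ft_force: [0.3, 0.3, 0.1]
opening: 0.0595
time_s: 25.35
ee_pos: [0.612, 0.1998, 0.1577]
orientation: [-0.0, 0.688, 0.726, -0.001]
ft_force: [0.3, -0.1, 0.9]
opening: 0.0599
fitting1 0.75 [205, 106, 36, 71] zl 0.025 rect [508.8 271.6] [24.1 59.7] 7.9 col [137 136 136] pca [0.5106 0.2723] 98.6
fitting1 0.7 [420, 162, 37, 61] zl 0.025 rect [708.5 231.7] [24.6 59.5] 23.4 col [176 156  59] pca [0.7062 0.2328] 111.8
fitting1 0.65 [116, 186, 34, 62] zl 0.025 rect [421.5 195.3] [59.8 24.3] 76.7 col [80 79 79] pca [0.4246 0.1972] 78.3
fitting1 0.59 [13, 114, 26, 24] zl 0.021 rect [331.7 254.7] [12.2 10.3] 81.4 col [67 33 81] pca [0.3313 0.255 ] 165.6
t 25.55 p [0.6129 0.1983 0.1587] yaw 92.9 tilt 0.02 tiltvec [-0.01  0.02  0.  ] open 0.0597 F [-0.2  0.1  0.3] j [ 0.19  0.48  0.08  1.17 -0.    1.71]
turn z units 11.29
shift units(after turn) [ 1.21 -1.73  4.69]
```

View pics/s11.png

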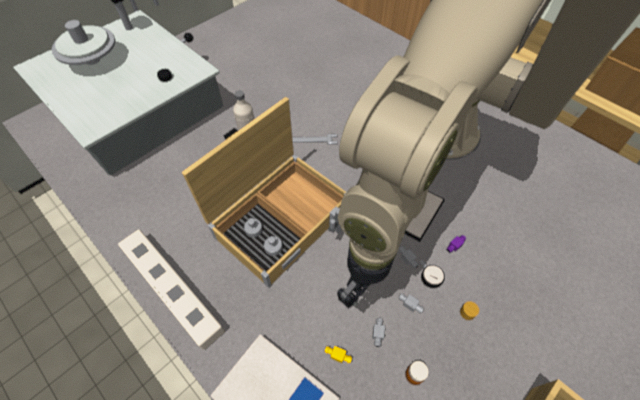

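View pics/w11.png

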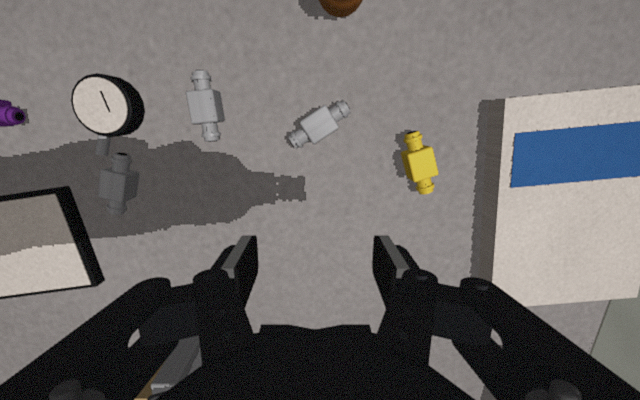

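Both weights stand in the tray, at (253,227) and (272,243). Next is the fitting at (0.611, 0.262), with its axis at 36.5°.

```bash
python3 -m jog '[[[0,0,0,0,0,0.94,0.3],[0,0,0,0,0,0.94,0.3],[0,0,0,0,0,0.94,0.3],[0,0,0,0,0,0.94,0.3],[0,0,0,0,0,0.94,0.3],[0,0,0,0,0,0.94,0.3],[0,0,0,0,0,0.94,0.3],[0,0,0,0,0,0.94,0.3],[0,0,0,0,0,0.94,0.3],[0,0,0,0,0,0.94,0.3],[0,0,0,0,0,0.94,0.3],[0,0,0,0,0,0.94,0.3],[0.6,-0.85,0,0,0,0,0.3],[0.6,-0.85,0.3,0,0,0,0.3],[0,0,0.7,0,0,0,0.3],[0,0,0.7,0,0,0,0.3],[0,0,0.7,0,0,0,0.3],[0,0,0.7,0,0,0,0.3],[0,0,0,0,0,0,0.3],[0,0,0,0,0,0,0.3]]]'
python3 - <<'E'
from obj import *
measure('wrist','w12.png')
plan([.6112,.2618,.018],36.5)
E
```

```text
time_s: 27.22
ee_pos: [0.6104, 0.2608, 0.0648]
orientation: [0.0, 0.95, 0.314, -0.002]
ft_force: [-0.3, -0.2, 0.2]
opening: 0.0599
weight1 few [253.1, 318.2, 15.2, 27.5]
weight1 few [41.1, 323.6, 77.6, 67.8]
fitting1 0.64 [315, 219, 39, 92] zl 0.025 rect [611.6 262.3] [60.2 23.8] 37.0 col [126 125 125] pca [0.6141 0.2642] -143.5
fitting1 0.6 [450, 126, 101, 48] zl 0.025 rect [708.6 232.4] [24.  59.8] 22.2 col [173 151  53] pca [0.7073 0.235 ] 112.3
t 27.37 p [0.6125 0.2619 0.0678] yaw 36.6 tilt 0.16 tiltvec [ 0.06 -0.15  0.  ] open 0.0599 F [ 0.5  0.3 -0.2] j [ 0.28  0.58  0.02  1.   -0.    2.79]
turn z units 0.02
shift units(after turn) [-0.04 -0.03  1.66]
```

View pics/w12.png

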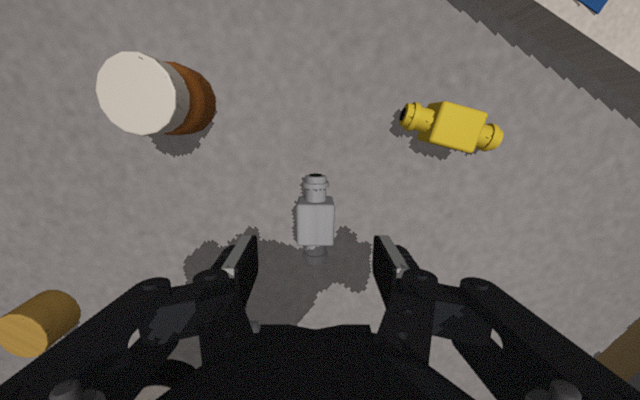

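Aligned: the steel fitting sits at (315,219), square to the jaws, and the yellow one at (455,127) is well clear.

```bash
python3 -m jog '[[[0,0,0.5,0,0,0,0.3],[0,0,0.5,0,0,0,0.3],[0,0,0.4,0,0,0,0.3],[0,0,0.2,0,0,0,0.3],[0,0,0,0,0,0,0.3],[0,0,0,0,0,0,0.3],[0,0,0,0,0,0,0.85],[0,0,0,0,0,0,0.85],[0,0,0,0,0,0,0.85],[0,0,0,0,0,0,0.85],[0,0,0,0,0,0,0.85],[0,0,0,0,0,0,0.85]]]' 50
python3 - <<'E'
from obj import *
plan([.6112,.2618,.15],93)
E
```

```text
time_s: 28.37
ee_pos: [0.6119, 0.2623, 0.0189]
orientation: [0.0, 0.949, 0.314, 0.001]
ft_force: [-1.0, -0.5, 6.4]
opening: 0.0231
t 28.37 p [0.6119 0.2623 0.0189] yaw 36.6 tilt 0.11 tiltvec [ 0.04 -0.1   0.  ] open 0.0231 F [-1.  -0.5  6.4] j [ 0.28  0.62 -0.04  0.91 -0.    2.79]
turn z units -11.27
shift units(after turn) [-0.01 -0.03 -4.37]
```

```bash
python3 -m jog '[[[0,0,-0.5,0,0,0,0.85],[0,0,-0.9,0,0,0,0.85],[0,0,-0.9,0,0,0,0.85],[0,0,-0.9,0,0,0,0.85],[0,0,-0.9,0,0,0,0.85],[0,0,-0.9,0,0,0,0.85],[0,0,0,0,0,-0.94,0.85],[0,0,0,0,0,-0.94,0.85],[0,0,0,0,0,-0.94,0.85],[0,0,0,0,0,-0.94,0.85],[0,0,0,0,0,-0.94,0.85],[0,0,0,0,0,-0.94,0.85],[0,0,0,0,0,-0.94,0.85],[0,0,0,0,0,-0.94,0.85],[0,0,0,0,0,-0.94,0.85],[0,0,0,0,0,-0.94,0.85],[0,0,0,0,0,-0.94,0.85],[0,0,0,0,0,-0.93,0.85],[0,0,0,0,0,0,0.85]]]'
python3 -m jog '[[[-0.5,-0.2,0,0,0,0,0.85],[-0.9,-0.3,0,0,0,0,0.85],[-0.9,-0.3,0,0,0,0,0.85],[-0.9,-0.4,0,0,0,0,0.85],[-0.9,-0.4,0,0,0,0,0.85],[-0.9,-0.4,0,0,0,0,0.85],[-0.9,-0.4,0,0,0,0,0.85],[-0.9,-0.4,0,0,0,0,0.85],[-0.9,-0.4,0,0,0,0,0.85],[-0.9,-0.4,0,0,0,0,0.85],[-0.9,-0.4,0,0,0,0,0.85],[-0.9,-0.4,0,0,0,0,0.85],[-0.9,-0.4,0,0,0,0,0.85],[-0.9,-0.4,0,0,0,0,0.85],[-0.9,0,0,0,0,0,0.85],[-0.3,0,0,0,0,0,0.85],[0,0,0,0,0,0,0.85],[0,0,0,0,0,0,0.85]]]'
python3 - <<'E'
from obj import *
plan([.4776,-.146,.030],93)
snap('wrist','w13.png')
E
```

```text
time_s: 29.95
ee_pos: [0.6107, 0.2619, 0.1671]
orientation: [-0.0, 0.688, 0.726, -0.001]
ft_force: [-0.6, 0.7, -1.1]
opening: 0.0227
time_s: 31.45
ee_pos: [0.476, -0.1473, 0.1677]
orientation: [-0.0, 0.689, 0.724, 0.0]
ft_force: [1.0, 0.1, -1.4]
opening: 0.023
t 31.45 p [ 0.476  -0.1473  0.1677] yaw 92.8 tilt 0.05 tiltvec [-0.03 -0.05  0.  ] open 0.023 F [ 1.   0.1 -1.4] j [-0.46  0.21 -0.29  1.07  0.    1.06]
turn z units -0.03
shift units(after turn) [0.04 0.05 4.59]
```

View pics/w13.png

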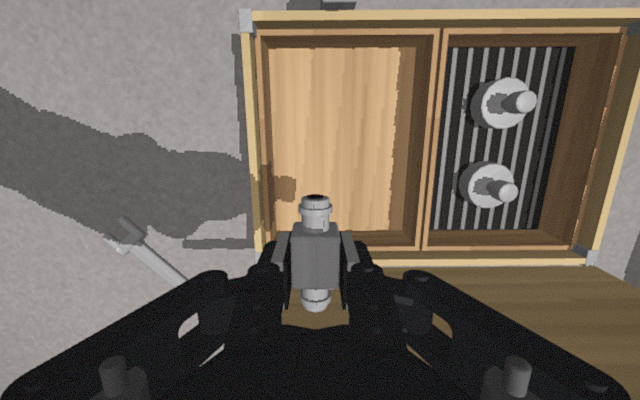

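```bash
python3 -m jog '[[[0.1,0.05,0.4,0,0,0,0.85],[0,0,0.7,0,0,0,0.85],[0,0,0.8,0,0,0,0.85],[0,0,0.8,0,0,0,0.85],[0,0,0.7,0,0,0,0.85],[0,0,0.5,0,0,0,0.85],[0,0,0.3,0,0,0,0.85],[0,0,0.2,0,0,0,0.85],[0,0,0.1,0,0,0,0.85],[0,0,0,0,0,0,0.85],[0,0,0,0,0,0,0.85]]]'
python3 -c "
from h import *
plan([.4776,-.145,.0290],93)"
```

```text
time_s: 32.42
ee_pos: [0.4782, -0.1444, 0.0336]
orientation: [0.001, 0.688, 0.725, 0.0]
ft_force: [-0.4, -0.4, -1.6]
opening: 0.023
t 32.42 p [ 0.4782 -0.1444  0.0336] yaw 93.0 tilt 0.07 tiltvec [ 0.06  0.04 -0.  ] open 0.023 F [-0.4 -0.4 -1.6] j [-0.45  0.34 -0.48  0.75 -0.    1.06]
turn z units -0.0
shift units(after turn) [-0.02 -0.02  0.15]
```

```bash
python3 -m jog '[[[0,0,0.08,0,0,0,0.85],[0,0,0.08,0,0,0,0.85],[0,0,0,0,0,0,0.85],[0,0,0,0,0,0,0.6],[0,0,0,0,0,0,0.6],[0,0,0,0,0,0,0.6],[0,0,-0.4,0,0,0,0.6],[0,0,-0.9,0,0,0,0.5],[0,0,-0.9,0,0,0,0.4],[0,0,-0.9,0,0,0,0.3],[0,0,-0.9,0,0,0,0.3],[0,0,-0.6,0,0,0,0.3],[0,0,0,0,0,0,0.3]]]'
python3 -m jog '[[[0.5,0.1,0,0,0,0,0.3],[0.9,0.1,0,0,0,0,0.3],[0.9,0.1,0,0,0,0,0.3],[0.9,0.1,0,0,0,0,0.3],[0.9,0.1,0,0,0,0,0.3],[0.9,0.1,0,0,0,0,0.3],[0.9,0.1,0,0,0,0,0.3],[0.9,0.1,0,0,0,0,0.3],[0.9,0.1,0,0,0,0,0.3],[0.9,0.1,0,0,0,0,0.3],[0.9,0.1,0,0,0,0,0.3],[0.9,0.1,0,0,0,0,0.3],[0.9,0.2,0,0,0,0,0.3],[0.9,0.2,0,0,0,0,0.3],[0.9,0.2,0,0,0,0,0.3],[0.7,0,0,0,0,0,0.3],[0,0,0,0,0,-1,0.3],[0,0,0,0,0,0,0.3]]]'
python3 - <<'E'
from obj import *
measure('wrist','w14.png')
snap('scene','s14.png')
plan([.5087,.2717,.018],98.3)
E
```

```text
time_s: 33.5
ee_pos: [0.4795, -0.1455, 0.1701]
orientation: [0.003, 0.689, 0.725, 0.001]
ft_force: [1.2, -0.2, 1.0]
opening: 0.0597
time_s: 35.0
ee_pos: [0.5091, 0.2728, 0.1645]
orientation: [-0.0, 0.655, 0.756, -0.001]
ft_force: [-0.9, 0.9, 0.3]
opening: 0.06
fitting1 0.97 [220, 243, 31, 49] zl 0.025 rect [419.1 203.3] [45.3 22.5] 49.7 col [128 126 127] pca [0.4219 0.207 ] 64.0
fitting1 0.67 [317, 187, 26, 58] zl 0.025 rect [508.1 271.8] [23.3 58.7] 8.7 col [135 134 134] pca [0.5082 0.2736] 98.2
fitting1 0.61 [109, 178, 70, 27] zl 0.025 rect [307.1 257.3] [23.9 60.2] 85.5 col [59 29 72] pca [0.3106 0.2588] 173.6
fitting1 0.56 [494, 253, 35, 52] zl 0.025 rect [708.2 232. ] [24.6 59.2] 23.3 col [156 135  50] pca [0.7043 0.2346] 110.4
t 35.2 p [0.5097 0.2711 0.1655] yaw 97.8 tilt 0.07 tiltvec [-0.06  0.03 -0.  ] open 0.0597 F [-0.1 -0.6 -0.3] j [ 0.35  0.35 -0.1   1.12 -0.    1.78]
turn z units -0.09
shift units(after turn) [ 0.03 -0.03  4.92]
```

View pics/s14.png

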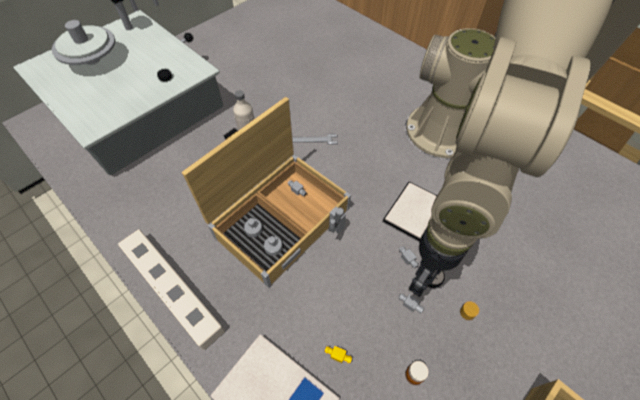

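The first fitting lies in the wooden tray at (297,188). Going down on the next, at (0.5087, 0.2717).

```bash
python3 -m jog '[[[0,0,0.5,0,0,0,0.35],[0,0,0.8,0,0,0,0.35],[0,0,0.8,0,0,0,0.35],[0,0,0.8,0,0,0,0.35],[0,0,0.8,0,0,0,0.35],[0,0,0.5,0,0,0,0.35],[0,0,0.35,0,0,0,0.35],[0,0,0.1,0,0,0,0.35],[0,0,0,0,0,0,0.35],[0,0,0,0,0,0,0.35]]]'
python3 - <<'E'
from obj import *
plan([.5085,.2717,.0185],98.3)
E
```

```text
time_s: 36.03
ee_pos: [0.5107, 0.2718, 0.0274]
orientation: [0.0, 0.656, 0.754, 0.001]
ft_force: [0.4, 0.6, 0.8]
opening: 0.0554
t 36.03 p [0.5107 0.2718 0.0274] yaw 97.9 tilt 0.07 tiltvec [ 0.07 -0.01 -0.  ] open 0.0554 F [0.4 0.6 0.8] j [ 0.35  0.47 -0.28  0.81 -0.    1.78]
turn z units -0.07
shift units(after turn) [ 0.01 -0.07  0.3 ]
```

```bash
python3 -m jog '[[[0,-0.07,0.2,0,0,0,0.35],[0,0,0.1,0,0,0,0.35],[0,0,0,0,0,0,0.35],[0,0,0,0,0,0,0.85],[0,0,0,0,0,0,0.85],[0,0,0,0,0,0,0.85],[0,0,0,0,0,0,0.85],[0,0,0,0,0,0,0.85],[0,0,0,0,0,0,0.85],[0,0,-0.5,0,0,0,0.85],[0,0,-0.9,0,0,0,0.85],[0,0,-0.9,0,0,0,0.85],[0,0,-0.9,0,0,0,0.85],[0,0,-0.9,0,0,0,0.85],[0,0,-0.9,0,0,0,0.85],[0,0,0,0,0,0.98,0.85],[0,0,0,0,0,0,0.85]]]' 50
python3 - <<'E'
from obj import *
plan([.4734,-.0661,.17],93)
E
```

```text
time_s: 37.45
ee_pos: [0.5089, 0.2719, 0.1692]
orientation: [0.001, 0.689, 0.725, 0.001]
ft_force: [-0.3, -0.4, -1.8]
opening: 0.0229
t 37.45 p [0.5089 0.2719 0.1692] yaw 93.0 tilt 0.19 tiltvec [ 0.18 -0.05  0.  ] open 0.0229 F [-0.3 -0.4 -1.8] j [ 0.35  0.35 -0.1   1.13 -0.    1.87]
turn z units -0.01
shift units(after turn) [-11.19  -1.77  -0.03]
```

```bash
python3 -m jog '[[[-0.5,-0.1,0,0,0,0,0.85],[-0.9,-0.1,0,0,0,0,0.85],[-0.9,-0.1,0,0,0,0,0.85],[-0.9,-0.1,0,0,0,0,0.85],[-0.9,-0.1,0,0,0,0,0.85],[-0.9,-0.2,0,0,0,0,0.85],[-0.9,-0.2,0,0,0,0,0.85],[-0.9,-0.2,0,0,0,0,0.85],[-0.9,-0.2,0,0,0,0,0.85],[-0.9,-0.2,0,0,0,0,0.85],[-0.9,-0.1,0,0,0,0,0.85],[-0.9,-0.1,0,0,0,0,0.85],[-0.6,-0.1,0,0,0,0,0.85],[-0.2,0,0,0,0,0,0.85],[0,0,0,0,0,0,0.85],[0,0,0,0,0,0,0.85]]]'
python3 - <<'E'
from obj import *
plan([.4734,-.0661,.030],93)
snap('wrist','w15.png')
E
```

```text
time_s: 38.78
ee_pos: [0.471, -0.0668, 0.1666]
orientation: [-0.001, 0.688, 0.726, -0.0]
ft_force: [0.5, 1.3, -1.1]
opening: 0.023
t 38.78 p [ 0.471  -0.0668  0.1666] yaw 93.1 tilt 0.13 tiltvec [-0.12 -0.06  0.  ] open 0.023 F [ 0.5  1.3 -1.1] j [-0.31  0.17 -0.34  1.06  0.    1.21]
turn z units 0.01
shift units(after turn) [0.02 0.08 4.55]
```

View pics/w15.png

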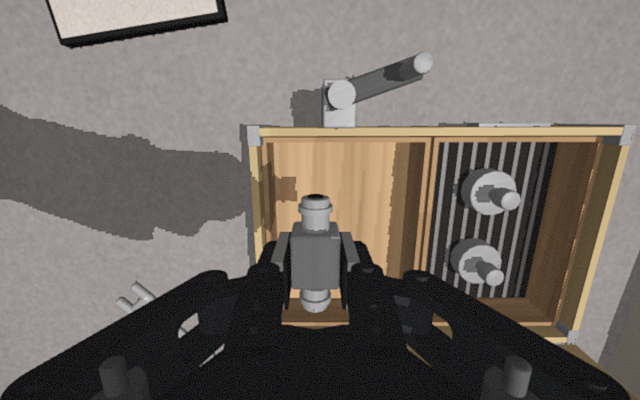

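```bash
python3 -m jog '[[[0.1,0.05,0.4,0,0,0,0.85],[0,0,0.7,0,0,0,0.85],[0,0,0.8,0,0,0,0.85],[0,0,0.8,0,0,0,0.85],[0,0,0.7,0,0,0,0.85],[0,0,0.5,0,0,0,0.85],[0,0,0.3,0,0,0,0.85],[0,0,0.2,0,0,0,0.85],[0,0,0.1,0,0,0,0.85],[0,0,0,0,0,0,0.85],[0,0,0,0,0,0,0.85]]]'
python3 -c "
from h import *
plan([.4734,-.0661,.0290],93)"
```

```text
time_s: 39.75
ee_pos: [0.474, -0.0638, 0.0332]
orientation: [0.001, 0.688, 0.726, 0.0]
ft_force: [0.8, 0.3, -1.7]
opening: 0.0231
t 39.75 p [ 0.474  -0.0638  0.0332] yaw 93.1 tilt 0.07 tiltvec [0.06 0.03 0.  ] open 0.0231 F [ 0.8  0.3 -1.7] j [-0.3   0.31 -0.53  0.73 -0.    1.21]
turn z units 0.02
shift units(after turn) [-0.08 -0.02  0.14]
```

```bash
python3 -m jog '[[[-0.05,0,0.08,0,0,0,0.85],[0,0,0.07,0,0,0,0.85],[0,0,0,0,0,0,0.85],[0,0,0,0,0,0,0.6],[0,0,0,0,0,0,0.6],[0,0,0,0,0,0,0.6],[0,0,-0.4,0,0,0,0.6],[0,0,-0.9,0,0,0,0.5],[0,0,-0.9,0,0,0,0.4],[0,0,-0.9,0,0,0,0.3],[0,0,-0.9,0,0,0,0.3],[0,0,-0.6,0,0,0,0.3],[0,0,0,0,0,0,0.3]]]'
python3 -m jog '[[[0.5,0,0,0,0,0,0.3],[0.9,-0.1,0,0,0,0,0.3],[0.9,-0.1,0,0,0,0,0.3],[0.9,-0.2,0,0,0,0,0.3],[0.9,-0.2,0,0,0,0,0.3],[0.9,-0.2,0,0,0,0,0.3],[0.9,-0.2,0,0,0,0,0.3],[0.9,-0.2,0,0,0,0,0.3],[0.9,-0.1,0,0,0,0,0.3],[0.7,0,0,0,0,0,0.3],[0.3,0,0,0,0,0,0.3],[0,0,0,0,0,1,0.3],[0,0,0,0,0,1,0.3],[0,0,0,0,0,1,0.3],[0,0,0,0,0,0,0.3]]]'
python3 - <<'E'
from obj import *
measure('wrist','w16.png')
snap('scene','s16.png')
plan([.421,.195,.018],78)
E
```

```text
time_s: 40.83
ee_pos: [0.4758, -0.0661, 0.1704]
orientation: [0.003, 0.688, 0.726, 0.002]
ft_force: [0.4, 1.1, 1.0]
opening: 0.06
time_s: 42.08
ee_pos: [0.4203, 0.1928, 0.1655]
orientation: [-0.0, 0.777, 0.629, -0.001]
ft_force: [0.7, 0.8, 0.3]
opening: 0.0597
fitting1 0.91 [313, 188, 22, 61] zl 0.025 rect [420.8 195.7] [58.7 23.1] 77.3 col [138 137 137] pca [0.4209 0.1976] 78.0
fitting1 0.8 [612, 82, 54, 62] zl 0.025 rect [707.5 232.1] [25.7 59.5] 19.6 col [141 122  41] pca [0.7032 0.2331] 109.9
fitting1 0.58 [186, 149, 68, 26] zl 0.025 rect [306.7 257.1] [23.8 59.4] 84.5 col [102  52 121] pca [0.3095 0.2571] 175.1
t 42.28 p [0.4205 0.1929 0.1658] yaw 78.2 tilt 0.03 tiltvec [-0.02  0.02  0.  ] open 0.0597 F [ 1.   0.1 -0.3] j [ 0.26  0.14 -0.38  1.05 -0.    2.03]
turn z units 0.03
shift units(after turn) [0.07 0.   4.93]
```

View pics/w16.png

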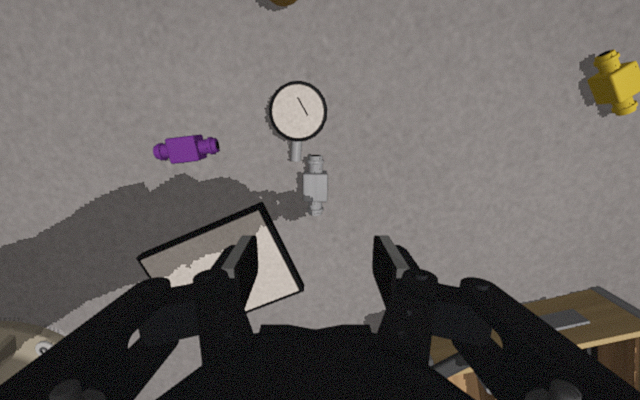

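View pics/s16.png

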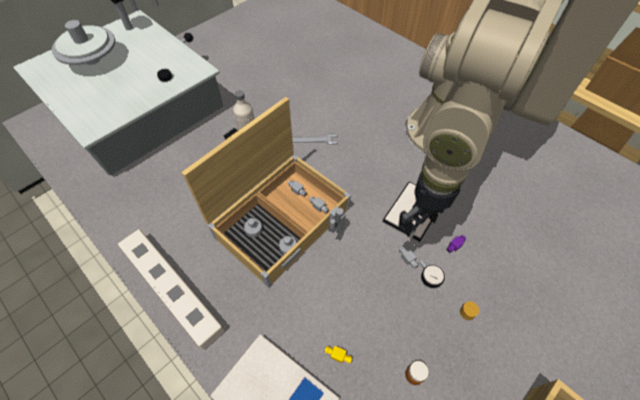

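The knock has happened: the second weight shifted within the lined tray, from (272,243) to (288,243). I'll check it after this fitting. The fitting at (315,185) is aligned, and the gauge stem ends near (293,160), about 13 mm outside the pad width.

```bash
python3 -m jog '[[[0.03,0,0.5,0,0,0,0.45],[0,0,0.8,0,0,0,0.45],[0,0,0.8,0,0,0,0.45],[0,0,0.8,0,0,0,0.45],[0,0,0.8,0,0,0,0.45],[0,0,0.5,0,0,0,0.45],[0,0,0.35,0,0,0,0.45],[0,0,0.2,0,0,0,0.45],[0,0,0,0,0,0,0.45],[0,0,0,0,0,0,0.45]]]'
python3 - <<'E'
from obj import *
plan([.421,.1952,.0188],78)
E
```

```text
time_s: 43.12
ee_pos: [0.4208, 0.194, 0.0237]
orientation: [0.0, 0.777, 0.63, -0.0]
ft_force: [-0.1, 0.3, 0.2]
opening: 0.0473
t 43.12 p [0.4208 0.194  0.0237] yaw 78.1 tilt 0.01 tiltvec [-0.01  0.01  0.  ] open 0.0473 F [-0.1  0.3  0.2] j [ 0.26  0.3  -0.58  0.7  -0.    2.04]
turn z units 0.02
shift units(after turn) [ 0.04 -0.    0.16]
```

```bash
python3 -m jog '[[[0.04,0,0.15,0,0,0,0.45],[0,0,0,0,0,0,0.45],[0,0,0,0,0,0,0.85],[0,0,0,0,0,0,0.85],[0,0,0,0,0,0,0.85],[0,0,0,0,0,0,0.85],[0,0,0,0,0,0,0.85],[0,0,-0.5,0,0,0,0.85],[0,0,-0.9,0,0,0,0.85],[0,0,-0.9,0,0,0,0.85],[0,0,-0.9,0,0,0,0.85],[0,0,-0.9,0,0,0,0.85],[0,0,-0.9,0,0,0,0.85],[0,0,0,0,0,-1,0.85],[0,0,0,0,0,-1,0.85],[0,0,0,0,0,-1,0.85],[0,0,0,0,0,0,0.85]]]' 50
python3 -m jog '[[[-0.5,0.1,0,0,0,0,0.85],[-0.9,0.3,0,0,0,0,0.85],[-0.9,0.3,0,0,0,0,0.85],[-0.9,0.4,0,0,0,0,0.85],[-0.9,0.4,0,0,0,0,0.85],[-0.9,0.4,0,0,0,0,0.85],[-0.9,0.4,0,0,0,0,0.85],[-0.9,0.4,0,0,0,0,0.85],[-0.9,0.2,0,0,0,0,0.85],[-0.9,0.1,0,0,0,0,0.85],[-0.9,0,0,0,0,0,0.85],[-0.5,0,0,0,0,0,0.85],[-0.1,0,0,0,0,0,0.85],[0,0,0,0,0,0,0.85],[0,0,0,0,0,0,0.85]]]'
python3 - <<'E'
from obj import *
plan([.5255,-.1034,.030],93)
measure('wrist','w17.png')
E
```

```text
time_s: 44.53
ee_pos: [0.4206, 0.1952, 0.1689]
orientation: [-0.0, 0.687, 0.727, -0.0]
ft_force: [0.8, 0.1, -0.7]
opening: 0.0233
time_s: 45.78
ee_pos: [0.5266, -0.1019, 0.1686]
orientation: [-0.001, 0.688, 0.725, -0.0]
ft_force: [-0.4, -0.1, -1.0]
opening: 0.0226
t 45.78 p [ 0.5266 -0.1019  0.1686] yaw 93.0 tilt 0.08 tiltvec [-0.06 -0.05 -0.  ] open 0.0226 F [-0.4 -0.1 -1. ] j [-0.34  0.28 -0.2   1.1   0.    1.18]
turn z units -0.0
shift units(after turn) [-0.05 -0.04  4.62]
weight1 0.91 [428, 225, 48, 48] zl 0.057 rect [ 639.3 -131.9] [17.2 13.8] 67.5 col [154 152 153] pca [ 0.6367 -0.1286] -137.2
weight1 0.84 [413, 122, 54, 46] zl 0.057 rect [611.4 -33.2] [16.4 17.5] 15.8 col [173 172 173] pca [ 0.6083 -0.0329] 87.0
weight1 few [386.1, 332.5, 385.0, 50.6]
fitting1 0.89 [260, 147, 31, 65] zl 0.035 rect [475.6 -64.6] [19.7 59.8] 1.7 col [162 159 159] pca [ 0.4743 -0.0639] 91.7
fitting1 few [312.8, 251.8, 50.0, 117.7]
fitting1 0.71 [263, 227, 30, 57] zl 0.035 rect [ 479.  -142.3] [22.9 56.7] 7.0 col [147 145 144] pca [ 0.4783 -0.1374] 85.1
```

View pics/w17.png

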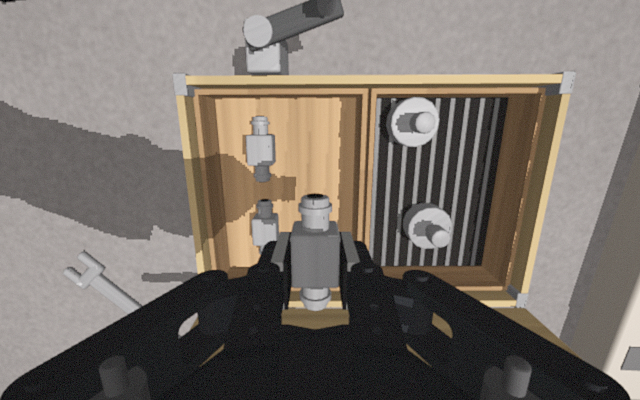

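The shifted weight is at (0.611, -0.033), which is (-0.067, -0.025) in the tray frame, with its knob top at z 0.057. It's upright on the floor and inside the limits. Now the last fitting.

```bash
python3 -m jog '[[[0,-0.03,0.4,0,0,0,0.85],[0,0,0.7,0,0,0,0.85],[0,0,0.8,0,0,0,0.85],[0,0,0.8,0,0,0,0.85],[0,0,0.7,0,0,0,0.85],[0,0,0.5,0,0,0,0.85],[0,0,0.3,0,0,0,0.85],[0,0,0.2,0,0,0,0.85],[0,0,0.1,0,0,0,0.85],[0,0,0,0,0,0,0.85],[0,0,0,0,0,0,0.85]]]'
python3 -c "
from h import *
plan([.5255,-.1034,.0290],93)"
```

```text
time_s: 46.85
ee_pos: [0.5268, -0.1026, 0.0349]
orientation: [0.001, 0.688, 0.726, 0.0]
ft_force: [0.0, 0.6, -1.5]
opening: 0.023
t 46.85 p [ 0.5268 -0.1026  0.0349] yaw 93.1 tilt 0.08 tiltvec [0.07 0.03 0.  ] open 0.023 F [ 0.   0.6 -1.5] j [-0.34  0.4  -0.39  0.79 -0.    1.18]
turn z units 0.02
shift units(after turn) [-0.03 -0.05  0.2 ]
```

```bash
python3 -m jog '[[[0,-0.04,0.1,0,0,0,0.85],[0,0,0.1,0,0,0,0.85],[0,0,0,0,0,0,0.85],[0,0,0,0,0,0,0.85]]]'
python3 -c "
from h import *
plan([.5255,-.1034,.0290],93)"
python3 -m jog '[[[0,0,0,0,0,0,0.66],[0,0,0,0,0,0,0.65],[0,0,0,0,0,0,0.65],[0,0,-0.4,0,0,0,0.65],[0,0,-0.9,0,0,0,0.6],[0,0,-0.9,0,0,0,0.4],[0,0,-0.9,0,0,0,0.4],[0,0,-0.9,0,0,0,0.4],[0,0,-0.9,0,0,0,0.4],[0,0,-0.9,0,0,0,0.4],[0,0,-0.9,0,0,0,0.4],[0,0,-0.9,0,0,0,0.4],[0,0,-0.9,0,0,0,0.4],[0,0,-0.9,0,0,0,0.4],[0,0,-0.9,0,0,0,0.4],[0,0,-0.9,0,0,0,0.4],[0,0,0,0,0,0,0.4]]]'
python3 - <<'E'
from obj import *
plan([.5792,-.2563,.36],93)
measure('wrist','w18.png')
E
```

```text
time_s: 47.18
ee_pos: [0.5257, -0.1029, 0.0297]
orientation: [0.001, 0.688, 0.726, 0.0]
ft_force: [-1.2, 1.2, 8.0]
opening: 0.0229
t 47.18 p [ 0.5257 -0.1029  0.0297] yaw 93.1 tilt 0.14 tiltvec [ 0.12  0.06 -0.  ] open 0.0229 F [-1.2  1.2  8. ] j [-0.34  0.4  -0.4   0.77 -0.    1.17]
turn z units 0.01
shift units(after turn) [-0.02 -0.01  0.02]
time_s: 48.6
ee_pos: [0.5264, -0.1031, 0.3695]
orientation: [0.004, 0.688, 0.726, 0.002]
ft_force: [-0.0, 0.4, 0.0]
opening: 0.0514
t 48.6 p [ 0.5264 -0.1031  0.3695] yaw 93.1 tilt 0.48 tiltvec [0.44 0.19 0.  ] open 0.0514 F [-0.   0.4  0. ] j [-0.34  0.23  0.23  1.57 -0.    1.17]
turn z units 0.01
shift units(after turn) [-5.19  1.49  0.32]
weight1 0.93 [370, 121, 37, 23] zl 0.057 rect [611.1 -33.7] [16.1 16. ] 63.6 col [164 163 164] pca [ 0.6097 -0.0334] -167.1
weight1 0.72 [382, 181, 31, 33] zl 0.057 rect [ 640.  -132.2] [15.7 14.4] 60.3 col [149 147 148] pca [ 0.6386 -0.1312] 74.6
fitting1 0.88 [310, 163, 14, 39] zl 0.036 rect [ 525.8 -102.1] [13.  58.5] 2.8 col [161 159 160] pca [ 0.5249 -0.102 ] 91.2
fitting1 0.64 [282, 185, 16, 36] zl 0.036 rect [ 479.5 -144.8] [22.1 60.1] 7.2 col [156 153 153] pca [ 0.4782 -0.1444] 91.6
fitting1 0.56 [283, 136, 17, 36] zl 0.036 rect [474.7 -66.2] [21.4 60.1] 6.1 col [161 157 155] pca [ 0.4736 -0.0657] 92.0
fitting1 few [303.9, 69.4, 52.0, 28.6]
```

View pics/w18.png

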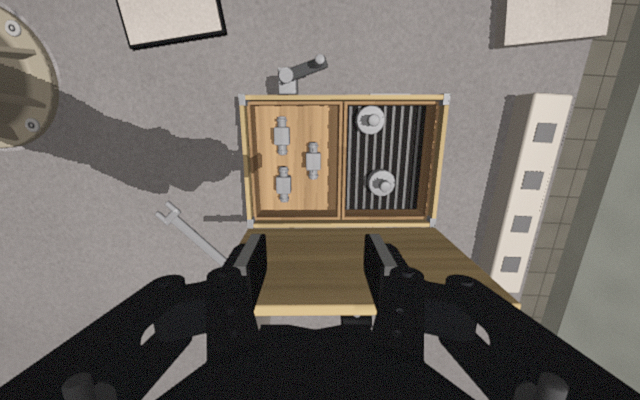

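All five parts lie in their trays with the right heights (knob tops at 0.057, fitting tops at 0.036). I'll go back over the handle to close the lid.

```bash
python3 -m jog '[[[-0.6,0.2,0,0,0,0,0.35],[-0.9,0.3,0,0,0,0,0.35],[-0.9,0.3,0,0,0,0,0.35],[-0.9,0.3,0,0,0,0,0.35],[-0.9,0.3,0,0,0,0,0.35],[-0.7,0.1,0,0,0,0,0.35],[-0.3,0,0,0,0,0,0.35],[0,0,0.5,0,0,0,0.35],[0,0,0.6,0,0,0,0.35],[0,0,0,0,0,0,0.35],[0,0,0,0,0,0,0.35]]]'
python3 - <<'E'
from obj import *
snap('wrist','w19.png')
d=np.load('pics/wrist.npy'); X=cloud('wrist',d)
plan([.5792,-.2563,.2317],93)
m=(d>.1)&(X[...,1]<-.22)&(X[...,1]>-.29)&(X[...,2]>.2)&(X[...,2]<.25)&(abs(X[...,0]-.578)<.03)
P=X[m]; print(len(P),P.min(0),P.max(0))
E
```

```text
time_s: 49.67
ee_pos: [0.5772, -0.2549, 0.3294]
orientation: [-0.002, 0.688, 0.726, -0.0]
ft_force: [0.4, 0.5, 1.2]
opening: 0.0554
t 49.72 p [ 0.5777 -0.2552  0.3308] yaw 93.1 tilt 0.11 tiltvec [-0.09 -0.06  0.  ] open 0.0553 F [0.3 0.8 1.7] j [-0.54  0.43  0.43  1.57  0.    0.97]
turn z units 0.02
shift units(after turn) [-0.04  0.05  3.3 ]
1099 [ 0.56279603 -0.2492483   0.23608352] [ 0.59518297 -0.2200368   0.2476568 ]
```

View pics/w19.png

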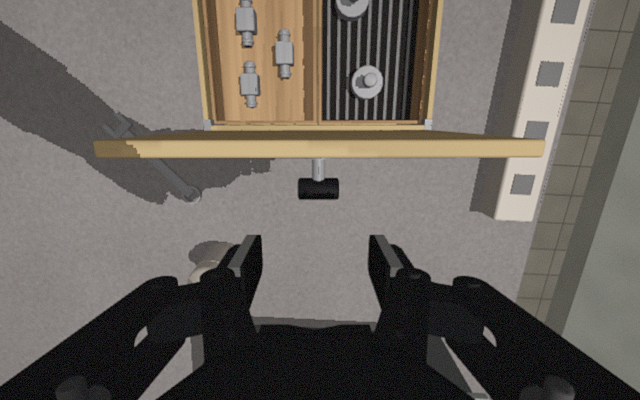

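```bash
python3 - <<'E'
from obj import *
d=np.load('pics/wrist.npy'); X=cloud('wrist',d)
for v in range(172,206,3): print(v,X[v,310].round(4),X[v,330].round(4))
for v in range(134,160,3): print(v,X[v,310].round(4))
E
```

```text
172 [ 0.5702 -0.2699  0.0014] [ 0.6022 -0.2679  0.0028]
175 [ 0.5705 -0.2748  0.0016] [ 0.6027 -0.2731  0.001 ]
178 [ 0.5725 -0.2327  0.2383] [ 0.5881 -0.2319  0.2381]
181 [ 0.5727 -0.2342  0.2427] [ 0.588  -0.2334  0.2423]
184 [ 0.5728 -0.2363  0.244 ] [ 0.5881 -0.2354  0.2442]
187 [ 0.5729 -0.2383  0.2454] [ 0.5882 -0.2376  0.2447]
190 [ 0.5731 -0.2406  0.2458] [ 0.5883 -0.2399  0.2451]
193 [ 0.5732 -0.2429  0.2457] [ 0.5885 -0.2422  0.2455]
196 [ 0.5733 -0.2455  0.245 ] [ 0.5887 -0.2446  0.2451]
199 [ 0.5734 -0.2488  0.2418] [ 0.589  -0.2476  0.2428]
202 [ 0.5728 -0.3198  0.002 ] [ 0.6058 -0.3182  0.0014]
205 [ 0.573  -0.3249  0.0023] [ 0.606  -0.3228  0.0031]
134 [ 0.5699 -0.202   0.1796]
137 [ 0.5708 -0.2018  0.2318]
140 [ 0.5714 -0.2019  0.2647]
143 [ 0.5716 -0.2037  0.2669]
146 [ 0.5717 -0.2055  0.2681]
149 [ 0.5718 -0.2075  0.2674]
152 [ 0.5719 -0.2094  0.2681]
155 [ 0.572  -0.2115  0.2675]
158 [ 0.5719 -0.2158  0.249 ]
```

The handle centre is at (0.580, -0.2405, 0.237), so the lid is at about 1.57 rad, past the 1.4 needed. Gripping it there.

```bash
python3 -m jog '[[[0.48,0.1,0,0,0,0,0.35],[0,0,0.5,0,0,0,0.35],[0,0,0.8,0,0,0,0.35],[0,0,0.8,0,0,0,0.35],[0,0,0.6,0,0,0,0.35],[0,0,0.4,0,0,0,0.35],[0,0,0.1,0,0,0,0.35],[0,0,0,0,0,0,0.35],[0,0,0,0,0,0,0.35]]]'
python3 -c "
from obj import *
plan([.580,-.2405,.2347],93)
a0=np.arctan2(.04,.17);r=np.hypot(.04,.17)
f=lambda t:np.array([r*np.cos(a0+t),-r*np.sin(a0+t)])/.03
for k in range(22): t=np.radians(90-4*k); print(k+1,(f(t-np.radians(4))-f(t)).round(2).tolist(),end=' ')
"
```

```text
time_s: 50.47
ee_pos: [0.5811, -0.241, 0.2366]
orientation: [0.001, 0.688, 0.726, 0.0]
ft_force: [-0.2, -0.0, 0.3]
opening: 0.0555
t 50.47 p [ 0.5811 -0.241   0.2366] yaw 93.1 tilt 0.11 tiltvec [0.1  0.06 0.  ] open 0.0555 F [-0.2 -0.   0.3] j [-0.52  0.42  0.18  1.33  0.    1.  ]
turn z units 0.02
shift units(after turn) [ 0.02 -0.04  0.06]
1 [0.4, -0.08] 2 [0.4, -0.05] 3 [0.41, -0.02] 4 [0.41, 0.01] 5 [0.4, 0.03] 6 [0.4, 0.06] 7 [0.4, 0.09] 8 [0.39, 0.12] 9 [0.38, 0.14] 10 [0.37, 0.17] 11 [0.36, 0.2] 12 [0.34, 0.22] 13 [0.33, 0.24] 14 [0.31, 0.27] 15 [0.29, 0.29] 16 [0.27, 0.31] 17 [0.25, 0.32] 18 [0.22, 0.34] 19 [0.2, 0.35] 20 [0.17, 0.37] 21 [0.15, 0.38] 22 [0.12, 0.39]
```

```bash
python3 -m jog '[[[0,-0.04,0.05,0,0,0,0.8],[0,0,0,0,0,0,0.8],[0,0,0,0,0,0,0.8],[0,0,0,0,0,0,0.8],[0,0,0,0,0,0,0.8],[0.2,0,-0.04,0,0,0,0.8],[0.2,0,-0.04,0,0,0,0.8],[0.4,0,-0.05,0,0,0,0.8],[0.41,0,-0.02,0,0,0,0.8],[0.41,0,0.01,0,0,0,0.8],[0.4,0,0.03,0,0,0,0.8],[0.4,0,0.06,0,0,0,0.8],[0.4,0,0.09,0,0,0,0.8],[0.39,0,0.12,0,0,0,0.8],[0.38,0,0.14,0,0,0,0.8],[0.37,0,0.17,0,0,0,0.8],[0,0,0,0,0,0,0.8],[0,0,0,0,0,0,0.8]]]' 80
python3 -c "
from obj import *
plan()
snap('scene','s20.png')"
```

```text
time_s: 51.97
ee_pos: [0.5719, -0.1216, 0.2213]
orientation: [-0.0, 0.687, 0.726, 0.0]
ft_force: [-5.7, 4.4, 7.8]
opening: 0.0305
t 51.97 p [ 0.5719 -0.1216  0.2213] yaw 93.2 tilt 0.01 tiltvec [-0.01 -0.01  0.  ] open 0.0305 F [-5.7  4.4  7.8] j [-0.35  0.34  0.02  1.26  0.    1.17]
```

View pics/s20.png

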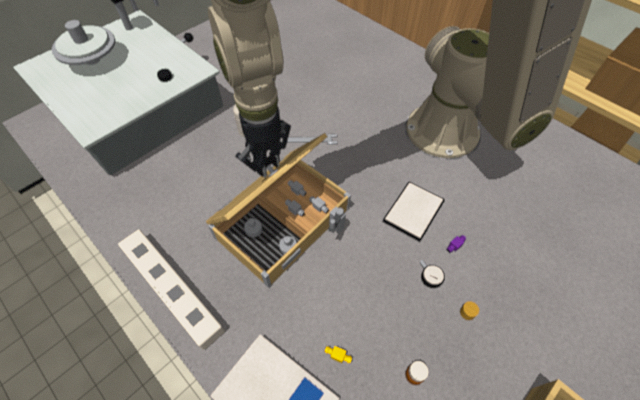

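```bash
python3 -m jog '[[[0.36,0,0.2,0,0,0,0.8],[0.34,0,0.22,0,0,0,0.8],[0.33,0,0.24,0,0,0,0.8],[0.31,0,0.27,0,0,0,0.8],[0.29,0,0.29,0,0,0,0.8],[0.27,0,0.31,0,0,0,0.8],[0.25,0,0.32,0,0,0,0.8],[0.22,0,0.34,0,0,0,0.8],[0.2,0,0.35,0,0,0,0.8],[0.17,0,0.37,0,0,0,0.8],[0.1,0,0.25,0,0,0,0.8],[0.05,0,0.13,0,0,0,0.8],[0,0,0,0,0,0,0.8]]]'
python3 -c "
from obj import *
plan()"
```

```text
time_s: 53.1
ee_pos: [0.567, -0.0356, 0.1206]
orientation: [-0.001, 0.688, 0.726, -0.001]
ft_force: [-4.2, 2.5, -0.1]
opening: 0.0301
t 53.1 p [ 0.567  -0.0356  0.1206] yaw 93.1 tilt 0.13 tiltvec [-0.13 -0.01  0.  ] open 0.0301 F [-4.2  2.5 -0.1] j [-0.2   0.37 -0.19  1.01 -0.    1.31]
```

```bash
python3 -m jog '[[[0.05,0,0.15,0,0,0,0.8],[0.04,0,0.12,0,0,0,0.8],[0.03,0,0.12,0,0,0,0.8],[0.03,0,0.1,0,0,0,0.8],[0,0,0.1,0,0,0,0.8],[0,0,0.1,0,0,0,0.8],[0,0,0,0,0,0,0.8],[0,0,0,0,0,0,0.8]]]'
python3 -c "
from obj import *
plan()"
```

```text
time_s: 53.77
ee_pos: [0.5668, -0.0302, 0.1005]
orientation: [-0.002, 0.687, 0.727, 0.0]
ft_force: [-6.2, 6.0, 3.8]
opening: 0.0303
t 53.77 p [ 0.5668 -0.0302  0.1005] yaw 93.2 tilt 0.18 tiltvec [-0.1  -0.15  0.  ] open 0.0303 F [-6.2  6.   3.8] j [-0.2   0.38 -0.22  0.97  0.    1.32]
```

```bash
python3 -m jog '[[[0,0,0.08,0,0,0,0.8],[0,0,0.08,0,0,0,0.8],[0,0,0,0,0,0,0.8],[0,0,0,0,0,0,0.8]]]'
python3 -c "
from obj import *
plan()
snap('scene','s21.png')
p,d=viewer.snapshot('scene');X=cloud('scene',d)
for r in spotter.cut_out('case','scene')[:1]:
    m=r['region']&(d>0)&(X[...,2]>.068)&(X[...,2]<.09); P=X[m]
    P=P[(P[:,0]<.52)|(P[:,0]>.6)]
    A=np.c_[P[:,:2]-P[:,:2].mean(0),np.ones(len(P))]; s=np.linalg.lstsq(A,P[:,2],rcond=None)[0]; print(s,len(P))
"
```

```text
time_s: 54.1
ee_pos: [0.5667, -0.0293, 0.0959]
orientation: [-0.002, 0.688, 0.726, 0.001]
ft_force: [-5.7, 10.7, 6.7]
opening: 0.0302
t 54.1 p [ 0.5667 -0.0293  0.0959] yaw 93.1 tilt 0.28 tiltvec [-0.1  -0.26  0.  ] open 0.0302 F [-5.7 10.7  6.7] j [-0.2   0.39 -0.23  0.96  0.    1.32]
[-0.00172283  0.01371231  0.08029088] 4918
```

View pics/s21.png

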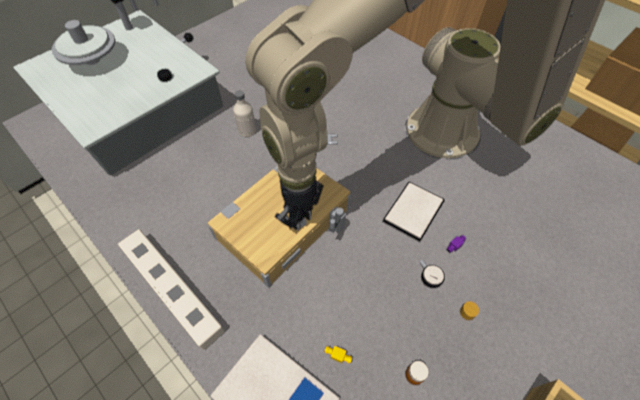

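The lid looks shut. I'll release and then measure it against the hinge height.

```bash
python3 -m jog '[[[0,0,-0.05,0,0,0,0.8],[0,0,0,0,0,0,0.4],[0,0,0,0,0,0,0.35],[0,0,0,0,0,0,0.35],[0,0,-0.4,0,0,0,0.35],[0,0,-0.9,0,0,0,0.35],[0,0,-0.9,0,0,0,0.5],[0,0,-0.9,0,0,0,1],[0,0,-0.5,0,0,0,1],[0,0,0,0,0,0,1],[0,0,0,0,0,0,1]]]'
python3 - <<'E'
from obj import *
plan()
for n in('scene','wrist'):
    p,d=snap(n,n+'22.png');X=cloud(n,d)
    c=np.array([.5665,-.1005]);ex=np.array([.052,-.9986]);ey=np.array([.9986,.052])
    q=X[...,:2]-c; cx=q@ex; cy=q@ey
    m=(d>0)&(abs(cx)<.085)&(abs(cy)<.14)&(abs(X[...,2]-.08)<.02)
    m&=~((abs(cy)<.04)&(cx<-.03)); m&=~((abs(cy+.08)<.06)&(cx<-.02))
    A=np.c_[cx[m],cy[m],np.ones(m.sum())]; z=X[...,2][m]
    for i in range(4):
        s=np.linalg.lstsq(A,z,rcond=None)[0]; k=abs(z-A@s)<.004; A,z=A[k],z[k]
    print(n,s.round(4),len(z))
E
```

```text
time_s: 55.17
ee_pos: [0.5691, -0.0322, 0.2058]
orientation: [0.001, 0.688, 0.726, 0.001]
ft_force: [0.1, -0.1, -0.1]
opening: 0.0002
t 55.17 p [ 0.5691 -0.0322  0.2058] yaw 93.1 tilt 0.18 tiltvec [ 0.18  0.05 -0.  ] open 0.0002 F [ 0.1 -0.1 -0.1] j [-0.2   0.31 -0.05  1.2  -0.    1.32]
scene [-0.0262  0.001   0.0809] 3834
wrist [-0.0264 -0.0017  0.0799] 16046
```

View pics/wrist22.png

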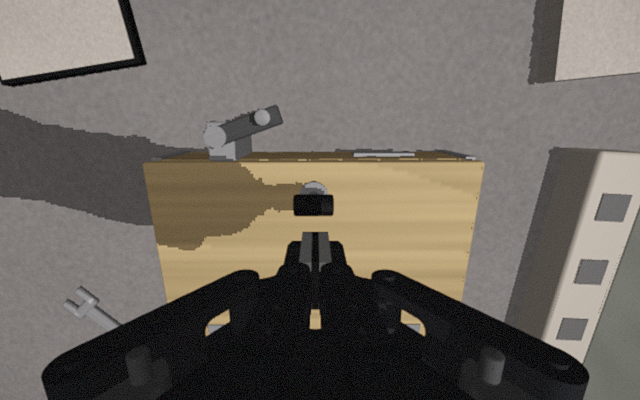

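Both cameras give the lid at about 0.026 rad, which is under the limit but not fully seated. I'll press it down near its latch edge with closed fingertips.

```bash
python3 -c "
from obj import *
plan([.622,-.018,.1],93)"
python3 -m jog '[[[0.3,0.9,0,0,0,0,1],[0.07,0.85,0.4,0,0,0,1],[0,0,0.8,0,0,0,1],[0,0,0.8,0,0,0,1],[0,0,0.7,0,0,0,1],[0,0,0.5,0,0,0,1],[0,0,0.2,0,0,0,1],[0,0,0.1,0,0,0,1],[0,0,0,0,0,0,1]]]'
python3 -c "
from obj import *
plan([.622,-.018,.0915],93)"
```

```text
t 55.27 p [ 0.5676 -0.0319  0.2037] yaw 93.1 tilt 0.07 tiltvec [-0.07 -0.01  0.  ] open -0.0004 F [ 0.8  0.6 -0.2] j [-0.2   0.32 -0.05  1.2  -0.    1.32]
turn z units 0.01
shift units(after turn) [0.37 1.83 3.46]
time_s: 56.02
ee_pos: [0.6192, -0.0178, 0.0986]
orientation: [-0.001, 0.688, 0.726, -0.001]
ft_force: [-0.1, 0.7, 0.3]
opening: 0.0001
t 56.02 p [ 0.6192 -0.0178  0.0986] yaw 93.1 tilt 0.12 tiltvec [-0.12 -0.02  0.  ] open 0.0001 F [-0.1  0.7  0.3] j [-0.16  0.48 -0.08  1.02 -0.    1.36]
turn z units 0.01
shift units(after turn) [-0.01  0.09  0.24]
```

```bash
python3 -m jog '[[[0,0,0.06,0,0,0,1],[0,0,0.06,0,0,0,1],[0,0,0.06,0,0,0,1],[0,0,0.06,0,0,0,1],[0,0,0.05,0,0,0,1],[0,0,0,0,0,0,1]]]'
python3 -c "
from obj import *
plan()"
python3 -m jog '[[[0,0,0.08,0,0,0,1],[0,0,0.06,0,0,0,1],[0,0,0,0,0,0,1],[0,0,0,0,0,0,1]]]'
python3 -c "
from obj import *
plan()"
```

```text
time_s: 56.52
ee_pos: [0.6203, -0.0179, 0.0915]
orientation: [0.001, 0.688, 0.726, 0.0]
ft_force: [-0.1, -0.3, 1.6]
opening: -0.0002
t 56.52 p [ 0.6203 -0.0179  0.0915] yaw 93.1 tilt 0.08 tiltvec [0.07 0.02 0.  ] open -0.0002 F [-0.1 -0.3  1.6] j [-0.16  0.48 -0.09  1.   -0.    1.36]
time_s: 56.85
ee_pos: [0.6205, -0.0179, 0.0912]
orientation: [0.002, 0.688, 0.726, 0.001]
ft_force: [-7.1, 2.2, 23.4]
opening: 0.0005
t 56.85 p [ 0.6205 -0.0179  0.0912] yaw 93.1 tilt 0.21 tiltvec [0.21 0.06 0.  ] open 0.0005 F [-7.1  2.2 23.4] j [-0.16  0.48 -0.09  0.99 -0.    1.36]
```

The lid seats firmly: TCP at 0.0912 puts the tips at 0.077, with 23 N back. Next is the latch.

```bash
python3 -m jog '[[[0,0,-0.5,0,0,0,1],[0,0,-0.9,0,0,0,1],[0,0,-0.9,0,0,0,1],[0,0,-0.9,0,0,0,0.8],[0,0,-0.4,0,0,0,0.5],[0.3,-0.7,0,0,0,0,0.5],[0.3,-0.8,0,0,0,0,0.5],[0.3,-0.8,0,0,0,0,0.5],[0.3,-0.9,0,0,0,0,0.5],[0.3,-0.3,0,0,0,0,0.5],[0,0,0,0,0,0,0.5],[0,0,0,0,0,0,0.5]]]'
python3 - <<'E'
from obj import *
plan([.5255,.035,.109],93)
p,d=snap('wrist','w23.png');X=cloud('wrist',d)
c=np.array([.5665,-.1005]);ex=np.array([.052,-.9986]);ey=np.array([.9986,.052])
q=X[...,:2]-c; cx=q@ex; cy=q@ey
m=(d>0)&(abs(cx)<.085)&(abs(cy)<.14)&(abs(X[...,2]-.08)<.02)&~((abs(cy)<.04)&(cx<-.03))
A=np.c_[cx[m],cy[m],np.ones(m.sum())]; z=X[...,2][m]
for i in range(4):
    s=np.linalg.lstsq(A,z,rcond=None)[0]; k=abs(z-A@s)<.004; A,z=A[k],z[k]
print('lid',s.round(4),len(z))
reg=(d>.05)&(X[...,0]>.46)&(X[...,0]<.56)&(X[...,1]>.0)&(X[...,1]<.07)
P=X[reg&(X[...,2]>.112)&(X[...,2]<.125)]; print('pin top',P.mean(0),P.min(0),P.max(0))
P=X[reg&(X[...,2]>.086)&(X[...,2]<.1)]; print('lever',P.min(0),P.max(0))
E
```

```text
time_s: 57.85
ee_pos: [0.513, 0.0217, 0.1953]
orientation: [0.001, 0.688, 0.726, 0.0]
ft_force: [0.1, 0.8, 0.3]
opening: 0.0427
t 57.85 p [0.513  0.0217 0.1953] yaw 93.1 tilt 0.09 tiltvec [0.08 0.03 0.  ] open 0.0427 F [0.1 0.8 0.3] j [-0.11  0.21 -0.21  1.15 -0.    1.4 ]
turn z units 0.02
shift units(after turn) [0.42 0.44 2.88]
lid [0.0018 0.0005 0.0779] 12331
pin top [0.52674432 0.03442518 0.11847177] [0.52139805 0.02813822 0.11280964] [0.53263407 0.03976253 0.12092734]
lever [0.47320936 0.0074263  0.08600633] [0.53811071 0.04375227 0.09960094]
```

View pics/w23.png

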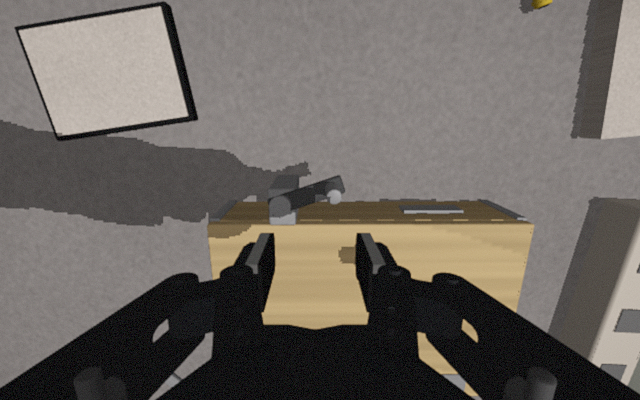

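The lid fit is now flat (0.002 rad). The pin is at (0.527, 0.034), and the circle fit puts the pivot at about (0.4845, 0.017).

```bash
python3 -m jog '[[[0.4,0.48,0,0,0,0,0.65],[0,0,0.6,0,0,0,0.65],[0,0,0.7,0,0,0,0.65],[0,0,0.7,0,0,0,0.65],[0,0,0.5,0,0,0,0.65],[0,0,0.3,0,0,0,0.65],[0,0,0,0,0,0,0.65],[0,0,0,0,0,0,0.65]]]'
python3 - <<'E'
from obj import *
plan([.527,.034,.111],93)
piv=np.array([.4845,.017]);a0=np.radians(21.8);st=np.radians(109/14)
c,s=np.cos(np.radians(93)),np.sin(np.radians(93));R=np.array([[c,s],[s,-c]])
f=lambda a:piv+.046*np.array([np.cos(a),np.sin(a)])
for k in range(14): print(k+1,(R.T@(f(a0-(k+1)*st)-f(a0-k*st))/.03).round(2).tolist(),end=' ')
E
```

```text
time_s: 58.57
ee_pos: [0.527, 0.0339, 0.1106]
orientation: [-0.0, 0.688, 0.726, -0.0]
ft_force: [-0.8, -0.3, 1.4]
opening: 0.0297
t 58.57 p [0.527  0.0339 0.1106] yaw 93.1 tilt 0.03 tiltvec [-0.03  0.    0.  ] open 0.0297 F [-0.8 -0.3  1.4] j [-0.09  0.3  -0.31  0.96 -0.    1.43]
turn z units 0.01
shift units(after turn) [ 0.    0.   -0.01]
1 [-0.2, 0.05] 2 [-0.21, 0.03] 3 [-0.21, -0.0] 4 [-0.21, -0.03] 5 [-0.2, -0.06] 6 [-0.19, -0.08] 7 [-0.18, -0.11] 8 [-0.16, -0.13] 9 [-0.14, -0.15] 10 [-0.12, -0.17] 11 [-0.09, -0.19] 12 [-0.07, -0.2] 13 [-0.04, -0.2] 14 [-0.01, -0.21]
```

```bash
python3 -m jog '[[[0,0,0,0,0,0,0.9],[0,0,0,0,0,0,0.9],[0,0,0,0,0,0,0.9],[0,0,0,0,0,0,0.9],[-0.2,0.05,0,0,0,0,0.9],[-0.21,0.03,0,0,0,0,0.9],[-0.21,0,0,0,0,0,0.9],[-0.21,-0.03,0,0,0,0,0.9],[-0.2,-0.06,0,0,0,0,0.9],[-0.19,-0.08,0,0,0,0,0.9],[-0.18,-0.11,0,0,0,0,0.9],[-0.16,-0.13,0,0,0,0,0.9],[-0.14,-0.15,0,0,0,0,0.9],[-0.12,-0.17,0,0,0,0,0.9],[0,0,0,0,0,0,0.9]]]' 30
python3 -c "
from obj import *
plan(); snap('wrist','w24.png')"
```

```text
time_s: 59.82
ee_pos: [0.5142, -0.0248, 0.1125]
orientation: [0.005, 0.689, 0.725, 0.001]
ft_force: [9.3, -5.8, -1.8]
opening: 0.0105
t 59.82 p [ 0.5142 -0.0248  0.1125] yaw 92.9 tilt 0.64 tiltvec [0.54 0.35 0.  ] open 0.0105 F [ 9.3 -5.8 -1.8] j [-0.2   0.27 -0.35  0.94 -0.    1.32]
```

View pics/w24.png

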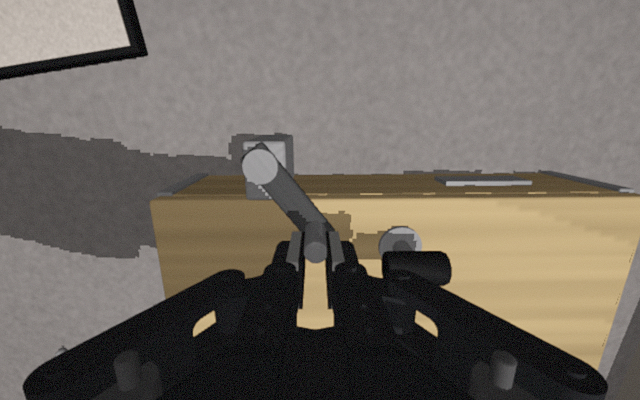

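```bash
python3 -m jog '[[[-0.07,-0.19,0,0,0,0,0.9],[-0.05,-0.2,0,0,0,0,0.9],[-0.03,-0.2,0,0,0,0,0.9],[-0.01,-0.21,0,0,0,0,0.9],[0.02,-0.15,0,0,0,0,0.9],[0,0,0,0,0,0,0.9],[0,0,0,0,0,0,0.9]]]'
python3 -c "
from obj import *
plan(); p,d=snap('wrist','w25.png');X=cloud('wrist',d)
reg=(d>.05)&(X[...,0]>.45)&(X[...,0]<.53)&(X[...,1]>-.05)&(X[...,1]<.05)&(X[...,2]>.084)&(X[...,2]<.0985)
P=X[reg]; c=P.mean(0); print(c,len(P)); w,v=np.linalg.eigh(np.cov(P[:,:2].T)); print(v[:,1],w)"
```

```text
time_s: 60.45
ee_pos: [0.4865, -0.0337, 0.1129]
orientation: [0.008, 0.689, 0.724, -0.002]
ft_force: [7.3, -17.6, -0.5]
opening: 0.0107
t 60.45 p [ 0.4865 -0.0337  0.1129] yaw 92.8 tilt 0.94 tiltvec [ 0.51  0.79 -0.  ] open 0.0107 F [  7.3 -17.6  -0.5] j [-0.23  0.22 -0.42  0.92 -0.01  1.29]
[0.48454363 0.00123729 0.09096556] 2975
[-0.05460769  0.99850789] [2.12782468e-05 2.55916836e-04]
```

View pics/w25.png

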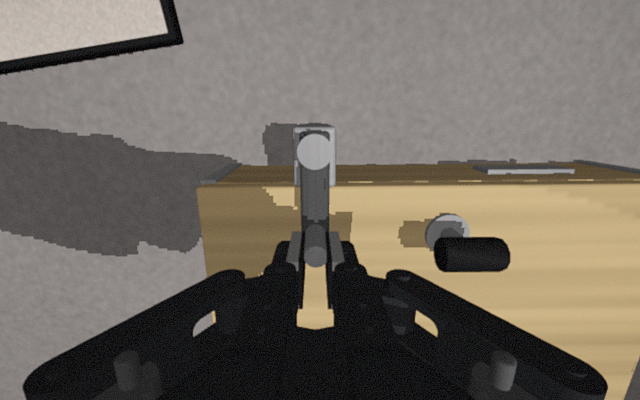

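The lever now points along (0.055, -0.998), case +x, so the latch is at about 0. I'll release, rise and check.

```bash
python3 -m jog '[[[0.15,0,0,0,0,0,0.9],[0,0,0,0,0,0,0.65],[0,0,0,0,0,0,0.6],[0,0,0,0,0,0,0.6],[0,0,-0.5,0,0,0,0.6],[0,0,-0.9,0,0,0,0.6],[0,0,-0.9,0,0,0,0.6],[0,0,-0.9,0,0,0,0.6],[0,0,-0.9,0,0,0,0.6],[-0.5,0,-0.5,0,0,0,0.6],[-0.9,0,0,0,0,0,0.6],[-0.9,0,0,0,0,0,0.6],[-0.9,0,0,0,0,0,0.6],[0,0,0,0,0,0,0.6],[0,0,0,0,0,0,0.6]]]'
python3 - <<'E'
from obj import *
plan(); snap('scene','s26.png'); p,d=snap('wrist','w26.png'); X=cloud('wrist',d)
c=np.array([.5665,-.1005]);ex=np.array([.052,-.9986]);ey=np.array([.9986,.052])
q=X[...,:2]-c; cx=q@ex; cy=q@ey
m=(d>0)&(abs(cx)<.085)&(abs(cy)<.14)&(abs(X[...,2]-.08)<.02)&~((abs(cy)<.04)&(cx<-.03))&~((abs(cy+.08)<.04)&(cx<-.02))
A=np.c_[cx[m],cy[m],np.ones(m.sum())]; z=X[...,2][m]
for i in range(4):
    s=np.linalg.lstsq(A,z,rcond=None)[0]; k=abs(z-A@s)<.004; A,z=A[k],z[k]
print('lid',s.round(4),len(z))
reg=(d>.05)&(X[...,0]>.45)&(X[...,0]<.53)&(X[...,1]>-.05)&(X[...,1]<.05)
P=X[reg&(X[...,2]>.112)&(X[...,2]<.125)]; print('pin top',P.mean(0))
P=X[reg&(X[...,2]>.085)&(X[...,2]<.0985)]; w,v=np.linalg.eigh(np.cov(P[:,:2].T)); print(P.mean(0),v[:,1],w)
E
```

```text
time_s: 61.75
ee_pos: [0.4859, -0.1192, 0.2481]
orientation: [-0.001, 0.689, 0.725, -0.0]
ft_force: [0.2, 0.8, 0.1]
opening: 0.0341
t 61.75 p [ 0.4859 -0.1192  0.2481] yaw 93.0 tilt 0.1 tiltvec [-0.09 -0.04 -0.  ] open 0.0341 F [0.2 0.8 0.1] j [-0.4   0.17 -0.13  1.27 -0.    1.12]
lid [0.002  0.0004 0.078 ] 32545
pin top [ 0.48609981 -0.02927562  0.11887501]
[ 0.48438768 -0.00135152  0.09073173] [-0.05782643  0.99832665] [2.34304347e-05 3.00746731e-04]
```

View pics/w26.png

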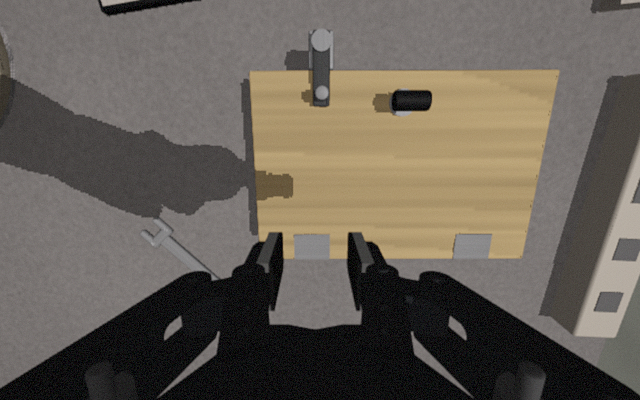

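View pics/s26.png

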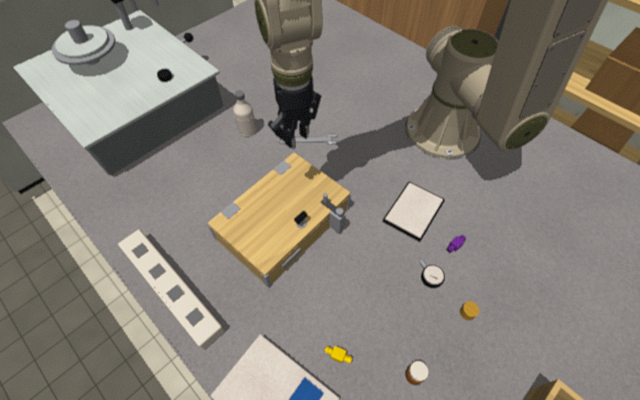

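The lid is flat (0.002 rad), the latch lies over it (about 0), no steel parts are left on the bench and the arm is clear. Handing in.

```bash
python3 -c "
from rig import arm
print(arm.finish_job())"
```

```text
the job is handed in; nothing more can be done
None
```

I packed the case and handed the job in at about 62 s of the 210 s limit. `finish_job` reports no verdict, so this rests on my own measurements.

**What I did:** I swung the latch to about 1.9 rad and opened the lid to about 1.57 rad. I set the two weights in the far, rubber-floored tray and the three steel fittings in the near, wooden tray. Then I lowered the lid, pressed it home and swung the latch back over it.

**Last checks:**
- **Parts:** Before closing, both knob tops were at 57 mm (upright on the floor) and all three fitting tops at 36 mm (lying flat).
- **Lid and latch:** The lid measured flat at about 0.002 rad, and the lever lay along the case's x axis, so about 0 rad.
- **Bench:** The gripper touched nothing at the end. In the last scene picture the gauge, jar, disc, wrench, bottle and the yellow and purple look-alikes look where they were.

**What went differently:**
- **Lid angle when open:** From the arm's position I first put the open lid at 1.67 rad. The later camera measurement gave 1.57 rad, still well past 1.4.
- **Knocked weight:** The second weight was shifted inside its tray during the run. It still stood inside the limits, near the wall at about (-0.067, -0.025), so I left it.
- **Lid not seated at first:** Closing by the handle left the lid at about 0.026 rad, so I pressed it down with closed fingertips until it stopped firmly at about 23 N.

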